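# Cull faulty switch housings, seat the sound ones for laser marking and start

## Robot

A 7-joint arm with a two-finger parallel gripper is mounted at the origin on the work surface. World frame = base frame: x ahead of the robot, y to its left, z up, the work surface at z = 0. Lengths are in m, angles in rad, forces in N, time in s.
With the tool pointing down it reaches from about 0.4 to 0.85 m from the base axis. Payload 4.5 kg.
Tool frame: the origin (TCP) lies midway between the tips of the shut fingers; the grasp point (between the pads) lies 19 mm behind it; z points along the fingers, y is the line along which they close (so a half turn about z gives the same grasp; the last joint's range is limited). The gripper opens to 88 mm and grips with 3 to 60 N. Pads are 18 mm wide; open, the fingers measure 123 mm over their backs; the gripper's body (75 mm by 187 mm) begins 45 mm behind the grasp point.
Start: joints at [1.309, 0.689, -0.195, 1.565, 0.157, 0.902, -0.215], TCP at [0.182, -0.598, 0.239] pointing down, gripper open.
Joint ranges: [-3.01, 3.01], [-0.46, 2.08], [-1.47, 1.51], [0.13, 2.56], [-1, 4.14], [0.04, 2.09], [-2.66, 2.66]. Speed limits (rad/s): [2.57, 2.57, 3.14, 3.14, 3.14, 3.14, 3.14].

## Interface

Orientations are given as a unit quaternion [x, y, z, w].
In Python, from plant import r gives the robot as it stands.
- The arm moves only by the tool carry_out, never from a script. Its argument "plan" is a list of rows, each an object with "rot": the turn, a rotation vector about the tool's x, y, z in rad, a list of three; "xyz": the shift along the tool's x, y, z in m, a list of three; "grip": the closure in counts, from 0 (fully open) to 255 (shut). In form: [{"rot": [wx, wy, wz], "xyz": [dx, dy, dz], "grip": grip}, ...]. A call has 1 to 8 rows; each row is the pose to reach, as a shift and turn from the pose commanded when the call began, along the tool's axes at that moment; what a row does not reach only later rows make up. A row lasts 1/12 s, in which the tool goes at most 41.7 mm and 7.16 degrees, less where a joint would pass 70% of its speed; a pose out of reach is approached as far as the arm can. A call with a gripper value outside its range is refused whole. The fingers move at their own pace and stop on an object; "squeeze" is the grip in N (left out, the last holds). Time passes only in rows, so rows that repeat a pose let the fingers close. It gives the time, the measured TCP pose, the force, the opening and the grip force at its end, in the units of the state.
- r.get_state(): the state, without advancing time (a new reading comes with each control period).
- r.snapshot(name): name is "side" or "top"; returns the picture (420x560x3 uint8, red, green, blue); there is no depth.
- r.camera_params(name): a dict with "fx", "fy", "cx", "cy" (pixels), "distortion" ([k1, k2, p1, p2, k3] as OpenCV has them; the pictures are not rectified), "position" and "attitude" of the camera in the world. Camera axes: x right, y down, z forward; pixel columns grow to the right and rows downward; lengths in m; the calibration is good to about 2 mm. A picture is of the moment at which its call begins. camera_params takes no time and is no camera call.
- r.finish_job(): hands the job in; it is judged then, once.
The state is a dict: "clock": time; "q": joint angles; "qd": joint speeds; "joint_torque": joint torques, N m; "tool_pos": TCP position; "eef_rot": TCP orientation; "contact_force": force on the tool from outside, world axes, zero at the start; "moment": the same for the moment, N m; "opening": opening from 0.0 (shut) to 1.0 (fully open); "finger_force": force on a finger pad.
Only numpy, scipy, OpenCV 4.12 (cv2) and the standard library are available. Lean on these libraries where they do the work, as an engineer would, in place of code of your own. Each camera call takes 0.05 s, during which the arm holds its last target. There are 200 camera calls.

## Task

Sort the batch of grey switch housings lying on the marking station: put every misshapen one (end broken off, half a nose, or bent) in the black reject bin, and set every sound one in a nest of the marking fixture and press it down until it is fully home. When all are dealt with, push the start button fully down. Leave the turned steel disc that lies among them where it is.

Things in the scene. Friction and masses are not known exactly. Their poses are not given: they have to be found in the camera images.
- good1: sound switch housing of grey plastic, standing on its flat underside: body 84 mm long (x), 44 mm wide (y), 28 mm high, with a nose 44 x 44 mm over its middle (x -22 to 22 mm) rising to 46 mm; symmetric end to end; 0.1 to 0.16 kg. Origin at the middle of the underside, z up. None if absent in this run.
- good2: sound switch housing of grey plastic, standing on its flat underside: body 84 mm long (x), 44 mm wide (y), 28 mm high, with a nose 44 x 44 mm over its middle (x -22 to 22 mm) rising to 46 mm; symmetric end to end; 0.1 to 0.16 kg. Origin at the middle of the underside, z up. None if absent in this run.
- good3: sound switch housing of grey plastic, standing on its flat underside: body 84 mm long (x), 44 mm wide (y), 28 mm high, with a nose 44 x 44 mm over its middle (x -22 to 22 mm) rising to 46 mm; symmetric end to end; 0.1 to 0.16 kg. Origin at the middle of the underside, z up. None if absent in this run.
- good4: sound switch housing of grey plastic, standing on its flat underside: body 84 mm long (x), 44 mm wide (y), 28 mm high, with a nose 44 x 44 mm over its middle (x -22 to 22 mm) rising to 46 mm; symmetric end to end; 0.1 to 0.16 kg. Origin at the middle of the underside, z up. None if absent in this run.
- odd1: faulty switch housing, same plastic and same mass as a sound one but misshapen: one end is broken off, so that the body runs only from x -42 to 22 mm and there is a shoulder on one side of the nose only; the nose is 44 mm long and 46 mm high as usual. Over x -22 to 22 mm its body is sound (44 mm wide, 28 mm high). Origin where the middle of the underside of a sound one would be, z up. None if absent in this run.
- odd2: faulty switch housing, same plastic and same mass as a sound one but misshapen: the nose is only half there: 20 mm long (x -22 to -2 mm), rising to 46 mm; beside it the top is flat at 28 mm. Body 84 mm long. Over x -22 to 22 mm its body is sound (44 mm wide, 28 mm high). Origin where the middle of the underside of a sound one would be, z up. None if absent in this run.
- odd3: faulty switch housing, same plastic and same mass as a sound one but misshapen: bent: the shoulder at the +x end (x 22 to 42 mm) is shifted 13 mm sideways towards +y, so it would not go into a nest; nose as usual. Over x -22 to 22 mm its body is sound (44 mm wide, 28 mm high). Origin where the middle of the underside of a sound one would be, z up. None if absent in this run.
- fixture: dark steel marking fixture, fixed to the table, 151 mm (x) by 206 mm (y), walls 34 mm high, with four identical open nests, two by two, 81 mm apart along its x and 100 mm apart along its y (walls between them 31 mm and 10 mm thick). Each nest is 50 mm (x) by 90 mm (y) inside, so a housing lies with its length along the fixture's y, either way round. The floor of each nest is a seat plate which slides down 10 mm. Origin at the middle of its underside on the table, z up.
- nest0 (a point): middle of nest 0 of the fixture (-x, -y corner), at the height of the seat plate's top when fully down, 14 mm above the table: the underside of a housing fully home is here. Axes as the fixture's.
- nest1 (a point): middle of nest 1 of the fixture (+x, -y corner), at the height of the seat plate's top when fully down, 14 mm above the table: the underside of a housing fully home is here. Axes as the fixture's.
- nest2 (a point): middle of nest 2 of the fixture (-x, +y corner), at the height of the seat plate's top when fully down, 14 mm above the table: the underside of a housing fully home is here. Axes as the fixture's.
- nest3 (a point): middle of nest 3 of the fixture (+x, +y corner), at the height of the seat plate's top when fully down, 14 mm above the table: the underside of a housing fully home is here. Axes as the fixture's.
- seat0 (a joint): travel of the seat plate in nest 0: 0 up (its top 24 mm above the table), 0.010 m fully down (14 mm above the table). A stiff friction slide: it needs about 14 N of push, does not sink under a housing's own weight, and stays where it is pushed. Starts within 1.5 mm of up.
- seat1 (a joint): travel of the seat plate in nest 1: 0 up (its top 24 mm above the table), 0.010 m fully down (14 mm above the table). A stiff friction slide: it needs about 14 N of push, does not sink under a housing's own weight, and stays where it is pushed. Starts within 1.5 mm of up.
- seat2 (a joint): travel of the seat plate in nest 2: 0 up (its top 24 mm above the table), 0.010 m fully down (14 mm above the table). A stiff friction slide: it needs about 14 N of push, does not sink under a housing's own weight, and stays where it is pushed. Starts within 1.5 mm of up.
- seat3 (a joint): travel of the seat plate in nest 3: 0 up (its top 24 mm above the table), 0.010 m fully down (14 mm above the table). A stiff friction slide: it needs about 14 N of push, does not sink under a housing's own weight, and stays where it is pushed. Starts within 1.5 mm of up.
- reject_bin: black plastic reject bin, fixed: open box 290 mm (x) by 145 mm (y), 60 mm high, walls and floor 5 mm thick. Origin at the middle of its underside on the table.
- start (a joint): travel of the start button: 0 up, 0.008 m fully down; springs back; fully down takes 6 N.
- start_top (a point): middle of the top of the start button's steel cap (40 mm across, about 24 mm above the table, in a black round base 56 mm across), beyond the batch. It moves with the cap.
- master_disc: bystander among the batch: turned steel master disc 56 mm across, with a 24 mm wide stub to 32 mm high; not a housing. Origin under its middle. (Unlisted tools, a pot 50 mm high, a bottle 150 mm high and equipment stand near the robot, at the sides and at the far edge, clear of all this.)

How it is judged:
By the outcome, as a careful person would: the job done as asked, in the order asked, and still so for the second after the job is handed in, with the robot touching nothing.
Of good1, good2, good3, good4 only 3 to 4 are there at a start; the rules pass over those that are not, and their reading is None.
Of odd1, odd2, odd3 only 2 to 3 are there at a start; the rules pass over those that are not, and their reading is None.
At some moment in a run one of good1, good2, good3, good4, odd1, odd2, odd3 may be knocked a few centimetres aside while the robot is not near it.
It also fails if it takes over 210 s, if anything falls off the work surface, if the arm or the gripper's body presses on something with over 40 N, if the wrist force passes 120 N, or if a joint passes its speed limit or range.

## Working session

There is one attempt and no reset: what is moved stays moved. The work goes in short steps, Python scripts to look and compute and a tool call to move; the robot and the scene stay as the last step left them, time stands still between calls to the robot, and variables do not carry over. Pictures are saved under pics/ and viewed, at most 14 in all, crops included, and the job is handed in when it is done.

Besides the shell and the picture viewer there is one more tool, called after "Call:" in YAML: its name, and indented under it one key for each argument. carry_out: Moves the arm, as the interface text tells. Its arguments: {"type":"object","properties":{"plan":{"type":"array"},"squeeze":{"type":"number"}},"required":["plan"]}

```bash
ls; mkdir -p pics; python3 - <<'E'
from plant import r
import cv2
s=r.get_state();print(s['clock'],s['tool_pos'],s['eef_rot'],s['opening'])
for n in('top','side'):
    print(n,r.camera_params(n)); cv2.imwrite(f'pics/{n}0.png',r.snapshot(n)[:,:,::-1])
E
```

```text
pics
0.0 [ 0.18195159 -0.59724851  0.23791254] [ 9.89074576e-01  1.47413068e-01 -2.07261581e-04 -9.09322335e-04] 0.9995815239323316
top {'fx': 456.46170121894414, 'fy': 456.46170121894414, 'cx': 279.13075923325476, 'cy': 210.49314657886367, 'distortion': array([-0.14704405,  0.        ,  0.        ,  0.        ,  0.        ]), 'position': array([0.47926075, 0.0047991 , 1.18466444]), 'attitude': array([-0.70149266,  0.71148698, -0.02687085,  0.03118128])}
side {'fx': 497.42836432456716, 'fy': 497.42836432456716, 'cx': 275.0102953204781, 'cy': 210.25093367950424, 'distortion': array([-0.01004229,  0.        ,  0.        ,  0.        ,  0.        ]), 'position': array([0.1763592 , 0.71046909, 0.96153108]), 'attitude': array([-0.23314301,  0.90232212, -0.35254055,  0.0847012 ])}
```

View pics/top0.png

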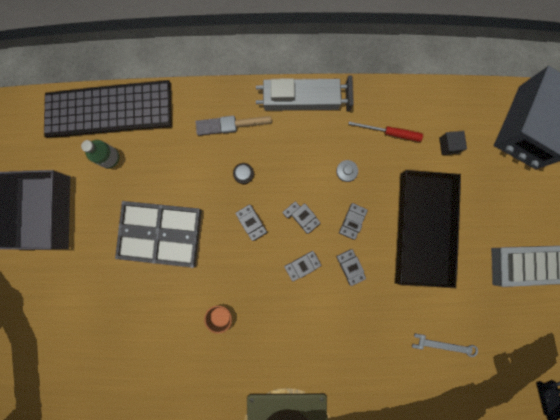

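View pics/side0.png

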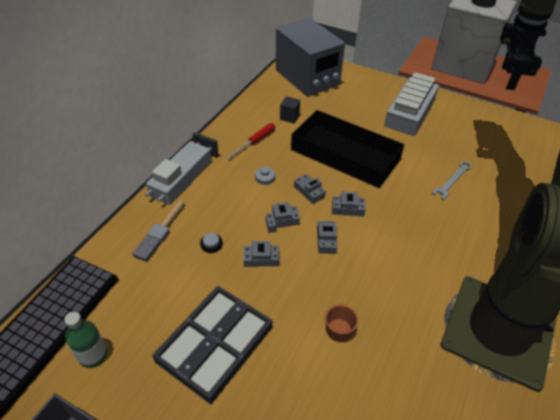

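The top view shows 5 housings around (250,222), (303,217), (353,221), (303,266) and (351,267). The disc is at (347,170), the button at (243,173), the fixture at (159,235) and the bin at (430,228). I'll zoom in to classify them.

```bash
cat > h.py <<'E'
import numpy as np, cv2
from plant import r
from scipy.spatial.transform import Rotation as R
P={n:r.camera_params(n) for n in('top','side')}
def K(n): p=P[n]; return np.array([[p['fx'],0,p['cx']],[0,p['fy'],p['cy']],[0,0,1.]])
def ray(n,uv):
    u=cv2.undistortPoints(np.array(uv,float).reshape(-1,1,2),K(n),P[n]['distortion']).reshape(-1,2)
    d=R.from_quat(P[n]['attitude']).apply(np.c_[u,np.ones(len(u))]); return P[n]['position'],d
def plane(n,uv,z):
    o,d=ray(n,uv); return o+d*((z-o[2])/d[:,2])[:,None]
def proj(n,X):
    Rt=R.from_quat(P[n]['attitude']).inv(); t=-Rt.apply(P[n]['position'])
    return cv2.projectPoints(np.array(X,float).reshape(-1,1,3),Rt.as_rotvec(),t,K(n),P[n]['distortion'])[0].reshape(-1,2)
def two(a,b):
    o1,d1=ray('top',a);o2,d2=ray('side',b);d1=d1[0];d2=d2[0]
    s=np.linalg.lstsq(np.c_[d1,-d2],o2-o1,rcond=None)[0]
    p=o1+s[0]*d1;q=o2+s[1]*d2; return (p+q)/2,np.linalg.norm(p-q)
def housings(im):
    "grey (unsaturated, mid-bright) blobs in the batch area"
    hsv=cv2.cvtColor(im,cv2.COLOR_RGB2HSV)
    return ((hsv[...,1]<90)).astype(np.uint8)*255
E
python3 - <<'E'
from h import *
t=cv2.imread('pics/top0.png');s=cv2.imread('pics/side0.png')
a=cv2.resize(t[150:290,225:375],None,fx=4,fy=4,interpolation=cv2.INTER_CUBIC)
b=cv2.resize(s[160:275,230:380],None,fx=5,fy=5,interpolation=cv2.INTER_CUBIC)
cv2.imwrite('pics/ta.png',cv2.convertScaleAbs(a,alpha=1.6));cv2.imwrite('pics/sa.png',cv2.convertScaleAbs(b,alpha=1.6))
for nm,uv in dict(button=(243,173),disc=(347,170)).items(): print(nm,plane('top',uv,.024))
print(plane('top',[(124,203),(201,209),(195,266),(116,260)],.034))
print(plane('top',[(404,171),(460,173),(457,288),(399,284)],.06))
E
```

```text
button [[0.6730469  0.10290534 0.024     ]]
disc [[ 0.67709467 -0.16526525  0.024     ]]
[[0.59922645 0.41177325 0.034     ]
 [0.58069392 0.20986187 0.034     ]
 [0.43643073 0.2255784  0.034     ]
 [0.45252416 0.43175625 0.034     ]]
[[ 0.66706545 -0.3046103   0.06      ]
 [ 0.66105004 -0.45099813  0.06      ]
 [ 0.37096803 -0.43112432  0.06      ]
 [ 0.38539759 -0.28258756  0.06      ]]
```

View pics/ta.png

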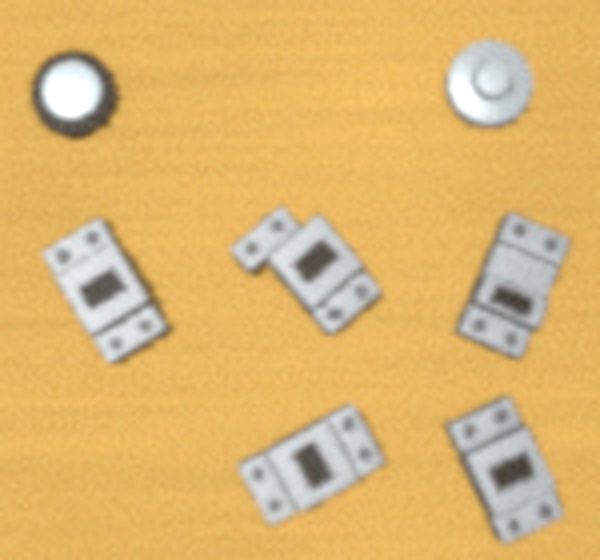

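View pics/sa.png

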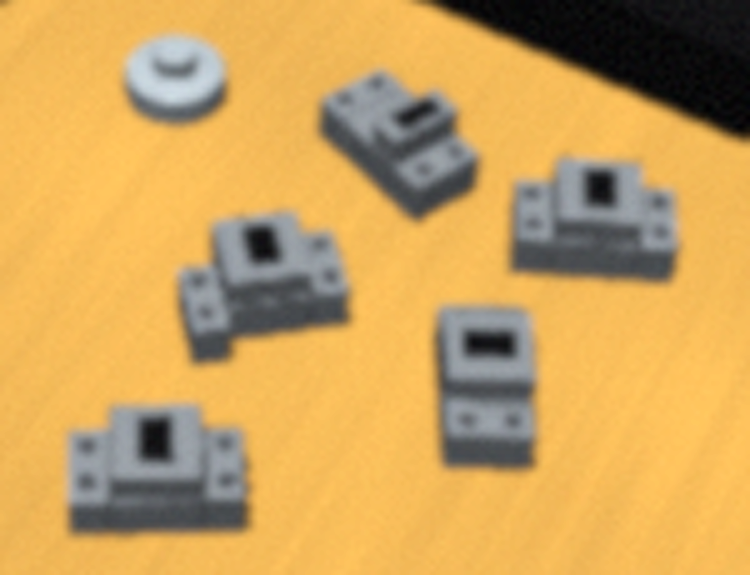

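There are 5 housings. The bent one is in the top view's middle (enlarged, 305,270) and the half-nose one is right-upper (512,285). The other three, at (105,290), (312,465) and (505,470), have full noses, both shoulders and look sound. Next I'll measure poses and heights.

```bash
cat >> h.py <<'E'
def angof(v): return np.degrees(np.arctan2(v[1],v[0]))
def body(n,im,lab):
    "mask of the blob under pixel lab: unsaturated"
    hsv=cv2.cvtColor(im,cv2.COLOR_RGB2HSV); m=(hsv[...,1]<110).astype(np.uint8)
    _,L=cv2.connectedComponents(m,connectivity=4); return (L==L[int(lab[1]),int(lab[0])]).astype(np.uint8)
def label(im,uv,rad=9):
    "weighted centroid of the dark label near uv"
    g=cv2.GaussianBlur(cv2.cvtColor(im,cv2.COLOR_RGB2GRAY),(3,3),0).astype(float); u,v=map(int,uv)
    for _ in range(3):
        p=g[v-rad:v+rad+1,u-rad:u+rad+1]; w=np.clip(THR-p,0,None)
        c=np.zeros_like(w,np.uint8); n,L=cv2.connectedComponents((w>0).astype(np.uint8))
        k=L[rad-2:rad+3,rad-2:rad+3]; k=np.bincount(k[k>0]).argmax() if (k>0).any() else 0
        w=w*(L==k); yy,xx=np.mgrid[v-rad:v+rad+1,u-rad:u+rad+1]
        c=np.array([(w*xx).sum(),(w*yy).sum()])/w.sum(); u,v=np.round(c).astype(int)
    return c
THR=62
def measure(names,T,S,verbose=1):
    out={}
    for k,(a,b) in names.items():
        lt,ls=label(T,a),label(S,b); X,e=two(lt,ls); m=body('top',T,a)
        c=max(cv2.findContours(m,cv2.RETR_EXTERNAL,cv2.CHAIN_APPROX_NONE)[0],key=cv2.contourArea)
        W=plane('top',c.reshape(-1,2),.028)[:,:2]; (cx,cy),(w,h),an=cv2.minAreaRect((W*1000).astype(np.float32))
        if w<h: an+=90
        if verbose: print(k,'label',lt.round(1),ls.round(1),'X',X.round(4),'err',round(e,4),'rect',round(cx),round(cy),round(w),round(h),'ang',round(an%180,1))
        out[k]=(X,an%180)
    return out
def to(x,y,z,yaw,sym=True):
    "print the shift and turn in tool axes to a world TCP and tool-x yaw (deg)"
    s=r.get_state(); q=R.from_quat(s['eef_rot']); cur=angof(q.apply([1,0,0]))
    if sym:
        pref=np.degrees(np.arctan2(y,x))+90; yaw=min((yaw+180*k for k in range(-3,4)),key=lambda a:abs(a-pref))
    d=(yaw-cur+180)%360-180
    tgt=R.from_matrix([[np.cos(np.radians(yaw)),np.sin(np.radians(yaw)),0],[np.sin(np.radians(yaw)),-np.cos(np.radians(yaw)),0],[0,0,-1]])
    print('t',round(s['clock'],2),'tcp',s['tool_pos'].round(4),'yaw',round(cur,1),'->',round(yaw,1),'q7',round(s['q'][6],2),'F',s['contact_force'].round(1),'open',round(s['opening'],3))
    print('   xyz',q.inv().apply(np.array([x,y,z])-s['tool_pos']).round(4),'rot',(q.inv()*tgt).as_rotvec().round(3))
def nests(T,n='top',boxes=None):
    hsv=cv2.cvtColor(T,cv2.COLOR_RGB2HSV); m=((hsv[...,1]<70)&(hsv[...,2]>140)).astype(np.uint8)
    out=[]
    for c in cv2.findContours(m,cv2.RETR_EXTERNAL,cv2.CHAIN_APPROX_NONE)[0]:
        a=cv2.contourArea(c)
        if a<300: continue
        c=c.reshape(-1,2).astype(float); W=plane(n,c,.029)[:,:2]; mid=W.mean(0)
        if not(.4<mid[0]<.65 and .18<mid[1]<.46): continue
        box=cv2.boxPoints(cv2.minAreaRect((W*1000).astype(np.float32)))/1000; cen=box.mean(0); mids=[]
        for i in range(4):
            e=(box[i]+box[(i+1)%4])/2; near=np.dot(e-cen,P[n]['position'][:2]-cen)>0
            px=proj(n,[[*e,.029]]); mids.append(plane(n,px,.034 if near else .024)[0,:2])
        l=[np.linalg.norm(mids[0]-mids[2]),np.linalg.norm(mids[1]-mids[3])]; i=int(l[1]>l[0])
        out.append((np.mean(mids,0),min(l),max(l),angof(mids[i]-mids[i+2])%180))
    return sorted(out,key=lambda o:(o[0][1]>.33,o[0][0]))
E
python3 - <<'E'
from h import *
T=cv2.imread('pics/top0.png')[...,::-1].copy();S=cv2.imread('pics/side0.png')[...,::-1].copy()
f=lambda x,y:(225+x/4,150+y/4); g=lambda x,y:(230+x/5,160+y/5)
measure(dict(gL=(f(102,288),g(155,440)),gM=(f(313,465),g(490,343)),gR=(f(512,470),g(600,188)),bent=(f(317,260),g(262,243)),half=(f(513,300),g(415,112))),T,S)
for n,I in(('top',T),('side',S)):
    for o in nests(I,n): print(n,o[0].round(4),o[1:])
print('button',two((243.2,173.0),(211,240)))
E
```

```text
gL label [249.9 221.7] [260.6 247.4] X [0.546  0.0849 0.0397] err 0.0006 rect 545 84 87 49 ang 30.3
gM label [302.8 266.1] [327.5 228.2] X [ 0.4332 -0.0461  0.0398] err 0.0006 rect 433 -46 48 87 ang 117.9
gR label [352.6 267.4] [349.6 197.2] X [ 0.4276 -0.1712  0.0388] err 0.0006 rect 429 -169 86 49 ang 25.1
bent label [303.4 214.7] [282.  208.4] X [ 0.5615 -0.0499  0.0394] err 0.0011 rect 558 -47 88 59 ang 44.1
half label [352.9 224.7] [310.3 187.6] X [ 0.5387 -0.1772  0.014 ] err 0.0052 rect 545 -177 50 86 ang 155.4
top [0.4739 0.2787] (np.float64(0.04647434836668628), np.float64(0.08781476472055218), np.float64(83.48861335288038))
top [0.5541 0.2696] (np.float64(0.04610092261905302), np.float64(0.086890388339472), np.float64(83.30024102795242))
top [0.4854 0.3778] (np.float64(0.04548897040984904), np.float64(0.08738470714023948), np.float64(83.82744396684673))
top [0.5654 0.3689] (np.float64(0.04581209401240888), np.float64(0.08720302605104985), np.float64(82.97639736756969))
side [0.47   0.2859] (np.float64(0.04592581631091665), np.float64(0.08609478027860647), np.float64(86.03195715962343))
side [0.5502 0.2769] (np.float64(0.04553179696397327), np.float64(0.08565574256396796), np.float64(86.59903806265768))
side [0.4812 0.3848] (np.float64(0.04615634952373369), np.float64(0.0861490102193044), np.float64(86.04339573729911))
side [0.5611 0.3761] (np.float64(0.045051017674401804), np.float64(0.08568899725382469), np.float64(86.40304437477526))
button (array([0.67557143, 0.1036642 , 0.00940116]), np.float64(0.0002105000136403718))
```

The side view comes out about 7 mm offset from the top view, and heights read 6 mm low, so there is a calibration bias. The gripper's known TCP can serve as a reference once it is over the batch.

```bash
python3 - <<'E'
from h import *
f=lambda x,y:(225+x/4,150+y/4); g=lambda x,y:(230+x/5,160+y/5)
L=dict(gL=([249.9,221.7],[260.6,247.4]),gM=([302.8,266.1],[327.5,228.2]),gR=([352.6,267.4],[349.6,197.2]),bent=([303.4,214.7],[282.,208.4]),half=([352.9,224.7],[313,182.4]))
for k,(a,b) in L.items():
    A=plane('top',[a],.046)[0];B=plane('side',[b],.046)[0]; print(k,A.round(4),B.round(4),(A-B).round(4)[:2], two(a,b)[0].round(4))
to(.543,-.177,.2,-24.6,False)
E
```

```text
gL [0.546  0.0846 0.046 ] [0.5432 0.089  0.046 ] [ 0.0028 -0.0045] [0.546  0.0849 0.0397]
gM [ 0.4336 -0.0458  0.046 ] [ 0.4313 -0.0413  0.046 ] [ 0.0024 -0.0045] [ 0.4332 -0.0461  0.0399]
gR [ 0.4282 -0.1699  0.046 ] [ 0.4254 -0.1643  0.046 ] [ 0.0028 -0.0056] [ 0.4276 -0.1711  0.0387]
bent [ 0.5616 -0.0495  0.046 ] [ 0.5582 -0.0448  0.046 ] [ 0.0034 -0.0046] [ 0.5615 -0.05    0.0394]
half [ 0.5347 -0.1731  0.046 ] [ 0.5309 -0.1671  0.046 ] [ 0.0037 -0.006 ] [ 0.5346 -0.1746  0.038 ]
t 0.1 tcp [ 0.182  -0.5973  0.238 ] yaw 17.0 -> -24.6 q7 -0.22 F [-0.3  0.1  0.7] open 1.001
   xyz [ 0.4679 -0.2967  0.0384] rot [-0.002  0.001  0.725]
```

Call:
carry_out:
  plan:
    - {"rot": [0,0,0.1],"xyz": [0.035,-0.022,0],"grip": 0}
    - {"rot": [0,0,0.2],"xyz": [0.07,-0.045,0.005],"grip": 60}
    - {"rot": [0,0,0.3],"xyz": [0.105,-0.067,0.01],"grip": 60}
    - {"rot": [0,0,0.4],"xyz": [0.14,-0.09,0.015],"grip": 60}
    - {"rot": [0,0,0.5],"xyz": [0.175,-0.112,0.02],"grip": 60}
    - {"rot": [0,0,0.6],"xyz": [0.21,-0.134,0.025],"grip": 60}
    - {"rot": [0,0,0.7],"xyz": [0.245,-0.155,0.03],"grip": 60}
    - {"rot": [0,0,0.725],"xyz": [0.28,-0.178,0.035],"grip": 60}
  squeeze: 30

```text
clock: 0.77
tool_pos: [0.3987, -0.345, 0.2035]
eef_rot: [0.977, -0.215, -0.0, 0.0]
contact_force: [0.8, 0.1, -0.0]
opening: 0.765
finger_force: 0.0
```

```bash
python3 -c "
from h import *
to(.543,-.177,.2,-24.6,False)"
```

```text
t 0.77 tcp [ 0.3987 -0.345   0.2035] yaw -24.8 -> -24.6 q7 -1.32 F [ 0.8  0.1 -0. ] open 0.765
   xyz [ 0.0603 -0.213   0.0034] rot [ 0.     0.    -0.004]
```

Call:
carry_out:
  plan:
    - {"rot": [0,0,0],"xyz": [0.01,-0.037,0],"grip": 60}
    - {"rot": [0,0,0],"xyz": [0.02,-0.075,0],"grip": 60}
    - {"rot": [0,0,0],"xyz": [0.03,-0.112,0],"grip": 60}
    - {"rot": [0,0,0],"xyz": [0.04,-0.15,0],"grip": 60}
    - {"rot": [0,0,0],"xyz": [0.05,-0.187,0.02],"grip": 60}
    - {"rot": [0,0,0],"xyz": [0.06,-0.213,0.055],"grip": 60}
    - {"rot": [0,0,0],"xyz": [0.06,-0.213,0.09],"grip": 60}
    - {"rot": [0,0,0],"xyz": [0.06,-0.213,0.09],"grip": 60}

```text
clock: 1.43
tool_pos: [0.5378, -0.1734, 0.1072]
eef_rot: [0.978, -0.21, -0.006, -0.001]
contact_force: [-1.4, -0.5, 0.1]
opening: 0.764
finger_force: 0.0
```

```bash
python3 - <<'E'
from h import *
to(.543,-.177,.01,-24.6,False)
s=r.get_state();p=s['tool_pos'];q=R.from_quat(s['eef_rot'])
S=r.snapshot('side');T=r.snapshot('top')
a=cv2.resize(T[150:290,290:430],(560,560),interpolation=cv2.INTER_CUBIC);b=cv2.resize(S[100:240,240:380],(560,560),interpolation=cv2.INTER_CUBIC)
w=s['opening']*.044
for n,im,o in(('top',a,(290,150)),('side',b,(240,100))):
    for d in(-w,w):
        u=(proj(n,[p+q.apply([0,d,0])])[0]-o+.5)*4
        cv2.circle(im,tuple(int(x) for x in u),4,(255,0,0),1)
cv2.imwrite('pics/g1.png',cv2.convertScaleAbs(cv2.resize(np.hstack([a,b])[...,::-1],(800,400)),alpha=1.8))
E
```

```text
t 1.43 tcp [ 0.5378 -0.1734  0.1072] yaw -24.3 -> -24.6 q7 -1.65 F [-1.4 -0.5  0.1] open 0.764
   xyz [0.0074 0.0012 0.0971] rot [0.    0.013 0.006]
```

View pics/g1.png

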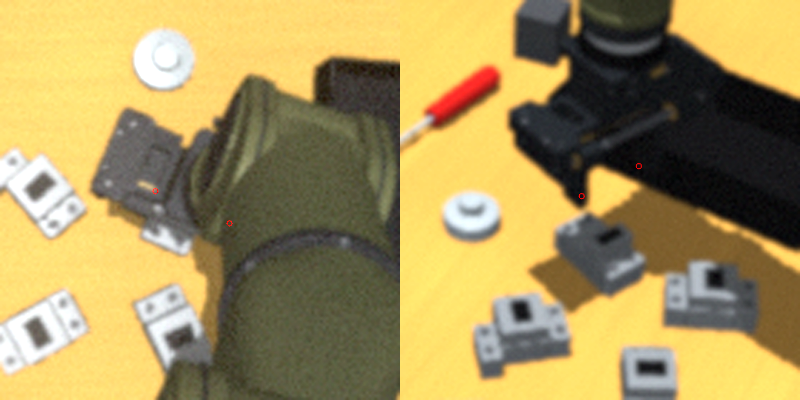

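The side view shows the real fingertip at (580,204), about 2 px below its projection at (582,196). So the side camera carries the bias and the top view can be trusted. Descending now.

Call:
carry_out:
  plan:
    - {"rot": [0,0,0],"xyz": [0,0,0],"grip": 60}
    - {"rot": [0,0,0],"xyz": [0.002,0,0.015],"grip": 60}
    - {"rot": [0,0,0],"xyz": [0.002,0,0.03],"grip": 60}
    - {"rot": [0,0,0],"xyz": [0.002,0,0.045],"grip": 60}
    - {"rot": [0,0,0],"xyz": [0.002,0,0.045],"grip": 60}

```text
clock: 1.95
tool_pos: [0.5419, -0.1804, 0.0694]
eef_rot: [0.977, -0.214, 0.0, 0.0]
contact_force: [-1.1, -0.6, -0.3]
opening: 0.764
finger_force: 0.0
```

```bash
python3 -c "
from h import *
to(.545,-.1775,.010,-24.6,False)"
```

```text
t 1.95 tcp [ 0.5419 -0.1804  0.0694] yaw -24.7 -> -24.6 q7 -1.64 F [-1.1 -0.6 -0.3] open 0.764
   xyz [ 0.0016 -0.004   0.0594] rot [ 0.001 -0.    -0.002]
```

Call:
carry_out:
  plan:
    - {"rot": [0,0,0],"xyz": [0.002,-0.004,0.015],"grip": 60}
    - {"rot": [0,0,0],"xyz": [0.002,-0.004,0.035],"grip": 60}
    - {"rot": [0,0,0],"xyz": [0.002,-0.004,0.05],"grip": 60}
    - {"rot": [0,0,0],"xyz": [0.002,-0.004,0.059],"grip": 60}
    - {"rot": [0,0,0],"xyz": [0.002,-0.004,0.059],"grip": 60}
    - {"rot": [0,0,0],"xyz": [0.002,-0.004,0.059],"grip": 255}
    - {"rot": [0,0,0],"xyz": [0.002,-0.004,0.059],"grip": 255}
    - {"rot": [0,0,0],"xyz": [0.002,-0.004,0.059],"grip": 255}
  squeeze: 30

```text
clock: 2.62
tool_pos: [0.5469, -0.1765, 0.0112]
eef_rot: [0.977, -0.213, 0.001, 0.0]
contact_force: [-0.0, 0.2, 0.0]
opening: 0.562
finger_force: 0.0
```

Call:
carry_out:
  plan:
    - {"rot": [0,0,0],"xyz": [0,0,0],"grip": 255}
    - {"rot": [0,0,0],"xyz": [0,0,-0.02],"grip": 255}
    - {"rot": [0,0,0],"xyz": [0,0,-0.05],"grip": 255}
    - {"rot": [0,0,0],"xyz": [0,0,-0.085],"grip": 255}
    - {"rot": [0,0,0],"xyz": [0,0,-0.12],"grip": 255}

```text
clock: 3.03
tool_pos: [0.5453, -0.1758, 0.131]
eef_rot: [0.977, -0.213, -0.001, -0.0]
contact_force: [-0.1, 0.3, -1.7]
opening: 0.495
finger_force: 30.0
```

```bash
python3 -c "
from h import *
to(.585,-.368,.13,-24.6,False)"
```

```text
t 3.03 tcp [ 0.5453 -0.1758  0.131 ] yaw -24.6 -> -24.6 q7 -1.66 F [-0.1  0.3 -1.7] open 0.495
   xyz [0.1161 0.1583 0.0009] rot [0.    0.002 0.   ]
```

Call:
carry_out:
  plan:
    - {"rot": [0,0,0],"xyz": [0.02,0.027,0],"grip": 255}
    - {"rot": [0,0,0],"xyz": [0.043,0.058,0],"grip": 255}
    - {"rot": [0,0,0],"xyz": [0.066,0.09,0],"grip": 255}
    - {"rot": [0,0,0],"xyz": [0.09,0.122,0],"grip": 255}
    - {"rot": [0,0,0],"xyz": [0.11,0.15,0],"grip": 255}
    - {"rot": [0,0,0],"xyz": [0.116,0.158,0.02],"grip": 255}
    - {"rot": [0,0,0],"xyz": [0.116,0.158,0.05],"grip": 255}
    - {"rot": [0,0,0],"xyz": [0.116,0.158,0.05],"grip": 255}

```text
clock: 3.7
tool_pos: [0.5816, -0.3668, 0.0745]
eef_rot: [0.977, -0.214, -0.005, -0.002]
contact_force: [-1.3, 1.3, -1.9]
opening: 0.494
finger_force: 30.0
```

Call:
carry_out:
  plan:
    - {"rot": [0,0,0],"xyz": [0,0,0.025],"grip": 255}
    - {"rot": [0,0,0],"xyz": [0,0,0.05],"grip": 255}
    - {"rot": [0,0,0],"xyz": [0,0,0.062],"grip": 255}
    - {"rot": [0,0,0],"xyz": [0,0,0.062],"grip": 255}
    - {"rot": [0,0,0],"xyz": [0,0,0.062],"grip": 60}
    - {"rot": [0,0,0],"xyz": [0,0,0.062],"grip": 60}
    - {"rot": [0,0,0],"xyz": [0,0,0.06],"grip": 60}
    - {"rot": [0,0,0],"xyz": [0,0,0.04],"grip": 60}

```text
clock: 4.37
tool_pos: [0.584, -0.3666, 0.0381]
eef_rot: [0.977, -0.213, -0.002, -0.001]
contact_force: [-0.5, 0.4, -0.6]
opening: 0.759
finger_force: 0.0
```

```bash
python3 -c "
from h import *
to(.56,-.05,.13,44.1,False)"
```

```text
t 4.37 tcp [ 0.584  -0.3666  0.0381] yaw -24.6 -> 44.1 q7 -1.44 F [-0.5  0.4 -0.6] open 0.759
   xyz [-0.154  -0.278  -0.0909] rot [-0.004  0.004 -1.199]
```

Call:
carry_out:
  plan:
    - {"rot": [0,0,0],"xyz": [0,0,-0.035],"grip": 60}
    - {"rot": [0,0,0],"xyz": [0,0,-0.07],"grip": 60}
    - {"rot": [0,0,0],"xyz": [0,0,-0.1],"grip": 60}
    - {"rot": [0,0,-0.1],"xyz": [-0.01,-0.03,-0.1],"grip": 60}
    - {"rot": [0,0,-0.22],"xyz": [-0.03,-0.06,-0.1],"grip": 60}

```text
clock: 4.78
tool_pos: [0.5861, -0.3047, 0.1441]
eef_rot: [0.995, -0.104, 0.005, 0.003]
contact_force: [1.4, 1.0, -1.5]
opening: 0.765
finger_force: 0.0
```

```bash
python3 - <<'E'
from h import *
T=r.snapshot('top'); 
f=lambda x,y:(225+(x+.5)/4-.5,150+(y+.5)/4-.5)
A=lambda a,b,z=.028:angof(np.diff(plane('top',[f(*a),f(*b)],z),axis=0)[0])%180
print('bent',A((317,215),(382,293)),A((335,332),(382,293))-90, A((270,265),(335,332)),'gL',A((42,252),(115,362)),A((100,218),(170,328)))
# changes since first picture near the other parts
T0=cv2.imread('pics/top0.png')[...,::-1].copy()
for k,u in dict(gL=(249.9,221.7),gM=(302.8,266.1),gR=(352.6,267.4),bent=(303.4,214.7)).items(): print(k,label(T,u).round(1))
a=cv2.resize(T[150:300,225:475],None,fx=3.2,fy=3.2,interpolation=cv2.INTER_CUBIC);cv2.imwrite('pics/t2.png',cv2.convertScaleAbs(a[...,::-1],alpha=1.8))
to(.5616,-.0495,.09,38,False)
E
```

```text
bent 38.747830284145806 38.708492569157755 43.19253357018505 gL 33.03731928988242 31.78512490917629
gL [250.2 221.8]
gM [302.8 266.2]
gR [352.7 267.3]
bent [303.6 214.7]
t 4.83 tcp [ 0.5842 -0.2907  0.142 ] yaw -11.0 -> 38 q7 -1.35 F [-3.8  8.1 -1.4] open 0.763
   xyz [-0.0681 -0.2321  0.0537] rot [-0.007 -0.003 -0.855]
```

View pics/t2.png

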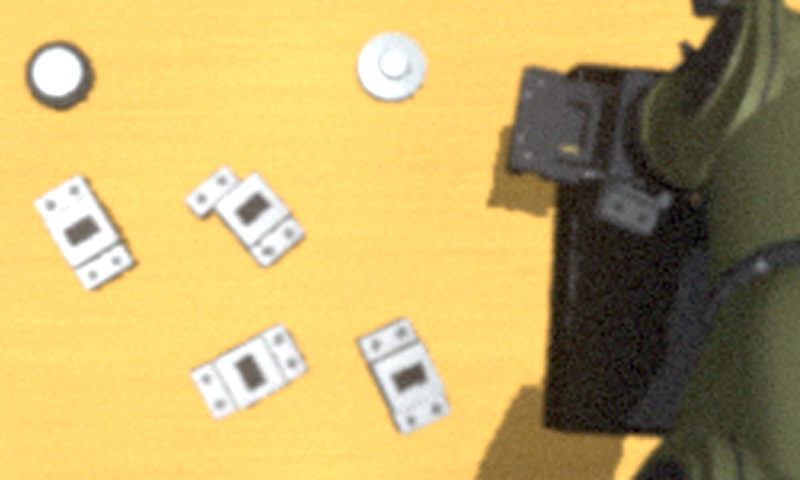

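The picture shows the half-nose part in the bin at (635,210) and the other four unmoved. Next is the bent one.

Call:
carry_out:
  plan:
    - {"rot": [0,0,-0.11],"xyz": [-0.01,-0.033,0],"grip": 60}
    - {"rot": [0,0,-0.22],"xyz": [-0.02,-0.066,0],"grip": 60}
    - {"rot": [0,0,-0.33],"xyz": [-0.03,-0.1,0],"grip": 60}
    - {"rot": [0,0,-0.44],"xyz": [-0.04,-0.133,0],"grip": 60}
    - {"rot": [0,0,-0.55],"xyz": [-0.05,-0.166,0],"grip": 60}
    - {"rot": [0,0,-0.67],"xyz": [-0.06,-0.2,0.01],"grip": 60}
    - {"rot": [0,0,-0.78],"xyz": [-0.068,-0.232,0.03],"grip": 60}
    - {"rot": [0,0,-0.87],"xyz": [-0.068,-0.232,0.054],"grip": 60}

```text
clock: 5.5
tool_pos: [0.567, -0.0498, 0.0878]
eef_rot: [0.943, 0.332, 0.004, -0.002]
contact_force: [-0.7, 0.3, 0.1]
opening: 0.764
finger_force: 0.0
```

Call:
carry_out:
  plan:
    - {"rot": [0,0,0],"xyz": [0,0,0],"grip": 60}
    - {"rot": [0,0,0],"xyz": [0,0,0],"grip": 60}

```text
clock: 5.67
tool_pos: [0.5646, -0.0607, 0.0859]
eef_rot: [0.946, 0.323, -0.001, 0.0]
contact_force: [-0.6, -0.4, 0.0]
opening: 0.764
finger_force: 0.0
```

```bash
python3 -c "
from h import *
to(.5616,-.0495,.010,39.5,False)"
```

```text
t 5.67 tcp [ 0.5646 -0.0607  0.0859] yaw 37.7 -> 39.5 q7 -1.12 F [-0.6 -0.4  0. ] open 0.764
   xyz [ 0.0046 -0.0107  0.0759] rot [-0.     0.002 -0.032]
```

Call:
carry_out:
  plan:
    - {"rot": [0,0,-0.03],"xyz": [0.005,-0.011,0.01],"grip": 60}
    - {"rot": [0,0,-0.03],"xyz": [0.005,-0.011,0.02],"grip": 60}
    - {"rot": [0,0,-0.03],"xyz": [0.005,-0.011,0.04],"grip": 60}
    - {"rot": [0,0,-0.03],"xyz": [0.005,-0.011,0.06],"grip": 60}
    - {"rot": [0,0,-0.03],"xyz": [0.005,-0.011,0.075],"grip": 60}
    - {"rot": [0,0,-0.03],"xyz": [0.005,-0.011,0.075],"grip": 60}
    - {"rot": [0,0,-0.03],"xyz": [0.005,-0.011,0.075],"grip": 255}
    - {"rot": [0,0,-0.03],"xyz": [0.005,-0.011,0.075],"grip": 255}

```text
clock: 6.33
tool_pos: [0.5633, -0.0492, 0.012]
eef_rot: [0.941, 0.338, 0.001, 0.001]
contact_force: [0.4, -0.6, 0.4]
opening: 0.636
finger_force: 0.0
```

Call:
carry_out:
  plan:
    - {"rot": [0,0,0],"xyz": [0,0,0],"grip": 255}
    - {"rot": [0,0,0],"xyz": [0,0,0],"grip": 255}
    - {"rot": [0,0,0],"xyz": [0,0,-0.02],"grip": 255}
    - {"rot": [0,0,0],"xyz": [0,0,-0.05],"grip": 255}
    - {"rot": [0,0,0],"xyz": [0,0,-0.085],"grip": 255}
    - {"rot": [0,0,0],"xyz": [0,0,-0.12],"grip": 255}

```text
clock: 6.83
tool_pos: [0.5617, -0.0482, 0.1323]
eef_rot: [0.941, 0.339, -0.0, -0.0]
contact_force: [1.5, -0.5, -1.8]
opening: 0.497
finger_force: 30.0
```

```bash
python3 -c "
from h import *
to(.455,-.357,.13,40,False)"
```

```text
t 6.83 tcp [ 0.5617 -0.0482  0.1323] yaw 39.6 -> 40 q7 -1.1 F [ 1.5 -0.5 -1.8] open 0.497
   xyz [-0.279   0.1701  0.0025] rot [-0.     0.001 -0.007]
```

Call:
carry_out:
  plan:
    - {"rot": [0,0,0],"xyz": [-0.025,0.015,0],"grip": 255}
    - {"rot": [0,0,0],"xyz": [-0.058,0.035,0],"grip": 255}
    - {"rot": [0,0,0],"xyz": [-0.092,0.056,0],"grip": 255}
    - {"rot": [0,0,0],"xyz": [-0.126,0.077,0],"grip": 255}
    - {"rot": [0,0,0],"xyz": [-0.16,0.098,0],"grip": 255}
    - {"rot": [0,0,0],"xyz": [-0.194,0.119,0],"grip": 255}
    - {"rot": [0,0,0],"xyz": [-0.228,0.14,0],"grip": 255}
    - {"rot": [0,0,0],"xyz": [-0.26,0.16,0],"grip": 255}

```text
clock: 7.5
tool_pos: [0.4625, -0.3395, 0.1314]
eef_rot: [0.941, 0.338, -0.0, 0.0]
contact_force: [-0.1, -0.3, -1.3]
opening: 0.494
finger_force: 30.0
```

Call:
carry_out:
  plan:
    - {"rot": [0,0,0],"xyz": [-0.017,0.012,0],"grip": 255}
    - {"rot": [0,0,0],"xyz": [-0.017,0.012,0],"grip": 255}
    - {"rot": [0,0,0],"xyz": [-0.017,0.012,0.03],"grip": 255}

```text
clock: 7.75
tool_pos: [0.4608, -0.3616, 0.1053]
eef_rot: [0.942, 0.336, 0.003, 0.005]
contact_force: [1.4, 0.6, -1.6]
opening: 0.497
finger_force: 30.0
```

```bash
python3 -c "
from h import *
to(.455,-.36,.018,40,False)"
```

```text
t 7.75 tcp [ 0.4608 -0.3616  0.1053] yaw 39.3 -> 40 q7 -0.62 F [ 1.4  0.6 -1.6] open 0.497
   xyz [-0.0037 -0.0059  0.0872] rot [ 0.011 -0.003 -0.012]
```

Call:
carry_out:
  plan:
    - {"rot": [0,0,0],"xyz": [0,0,0.03],"grip": 255}
    - {"rot": [0,0,0],"xyz": [0,0,0.06],"grip": 255}
    - {"rot": [0,0,0],"xyz": [0,0,0.083],"grip": 255}
    - {"rot": [0,0,0],"xyz": [0,0,0.083],"grip": 255}
    - {"rot": [0,0,0],"xyz": [0,0,0.083],"grip": 60}
    - {"rot": [0,0,0],"xyz": [0,0,0.083],"grip": 60}
    - {"rot": [0,0,0],"xyz": [0,0,0.08],"grip": 60}
    - {"rot": [0,0,0],"xyz": [0,0,0.05],"grip": 60}

```text
clock: 8.42
tool_pos: [0.4564, -0.3554, 0.0486]
eef_rot: [0.941, 0.339, -0.002, -0.003]
contact_force: [-0.3, -0.8, -0.4]
opening: 0.76
finger_force: 0.0
```

Call:
carry_out:
  plan:
    - {"rot": [0,0,0],"xyz": [0,0,-0.035],"grip": 60}
    - {"rot": [0,0,0],"xyz": [0,0,-0.07],"grip": 60}
    - {"rot": [0,0,0],"xyz": [0,0,-0.08],"grip": 60}
    - {"rot": [0,0,0],"xyz": [0,0,-0.08],"grip": 60}

```text
clock: 8.75
tool_pos: [0.4605, -0.3585, 0.1351]
eef_rot: [0.941, 0.338, 0.002, 0.003]
contact_force: [-0.3, -0.0, -0.7]
opening: 0.764
finger_force: 0.0
```

```bash
python3 -c "
from h import *
T=r.snapshot('top')
for k,u in dict(gL=(249.9,221.7),gM=(302.8,266.1)).items(): print(k,label(T,u).round(1))
f=lambda x,y:(225+(x+.5)/4-.5,150+(y+.5)/4-.5)
A=lambda a,b,z=.028:angof(np.diff(plane('top',[f(*a),f(*b)],z),axis=0)[0])%180
print('gR',A((447,427),(500,542)),A((508,398),(563,510)),'gM',A((240,463),(350,404)),A((272,523),(385,462)))
to(.4282,-.1699,.09,25,False)"
```

```text
gL [249.9 221.6]
gM [302.8 265.9]
gR 23.772797140019463 25.143015767972088 gM 117.2809233831913 117.37022333015673
t 8.8 tcp [ 0.4592 -0.3578  0.1328] yaw 39.6 -> 25 q7 -0.61 F [-0.1  1.1 -0.2] open 0.764
   xyz [ 0.0957 -0.1647  0.0423] rot [ 0.004 -0.001  0.254]
```

Call:
carry_out:
  plan:
    - {"rot": [0,0,0.08],"xyz": [0.016,-0.027,0],"grip": 60}
    - {"rot": [0,0,0.16],"xyz": [0.035,-0.06,0],"grip": 60}
    - {"rot": [0,0,0.255],"xyz": [0.055,-0.095,0],"grip": 60}
    - {"rot": [0,0,0.255],"xyz": [0.075,-0.13,0],"grip": 60}
    - {"rot": [0,0,0.255],"xyz": [0.09,-0.155,0.01],"grip": 60}
    - {"rot": [0,0,0.255],"xyz": [0.096,-0.165,0.03],"grip": 60}
    - {"rot": [0,0,0.255],"xyz": [0.096,-0.165,0.042],"grip": 60}
    - {"rot": [0,0,0.255],"xyz": [0.096,-0.165,0.042],"grip": 60}

```text
clock: 9.47
tool_pos: [0.4251, -0.1668, 0.0862]
eef_rot: [0.976, 0.218, -0.003, -0.002]
contact_force: [-1.1, 0.1, 0.8]
opening: 0.764
finger_force: 0.0
```

Call:
carry_out:
  plan:
    - {"rot": [0,0,0],"xyz": [0,0,0],"grip": 60}
    - {"rot": [0,0,0],"xyz": [0,0,0],"grip": 60}

```text
clock: 9.63
tool_pos: [0.427, -0.1694, 0.0887]
eef_rot: [0.976, 0.216, -0.0, 0.0]
contact_force: [-0.4, -0.6, 0.5]
opening: 0.763
finger_force: 0.0
```

```bash
python3 -c "
from h import *
to(.4282,-.1699,.024,24.8,False)"
```

```text
t 9.63 tcp [ 0.427  -0.1694  0.0887] yaw 24.9 -> 24.8 q7 -1.1 F [-0.4 -0.6  0.5] open 0.763
   xyz [0.0009 0.0009 0.0647] rot [0.    0.001 0.002]
```

Call:
carry_out:
  plan:
    - {"rot": [0,0,0],"xyz": [0.001,0.001,0.02],"grip": 60}
    - {"rot": [0,0,0],"xyz": [0.001,0.001,0.045],"grip": 60}
    - {"rot": [0,0,0],"xyz": [0.001,0.001,0.065],"grip": 60}
    - {"rot": [0,0,0],"xyz": [0.001,0.001,0.065],"grip": 60}
    - {"rot": [0,0,0],"xyz": [0.001,0.001,0.065],"grip": 255}
    - {"rot": [0,0,0],"xyz": [0.001,0.001,0.065],"grip": 255}
    - {"rot": [0,0,0],"xyz": [0.001,0.001,0.065],"grip": 255}
    - {"rot": [0,0,0],"xyz": [0.001,0.001,0.065],"grip": 255}
  squeeze: 50

```text
clock: 10.3
tool_pos: [0.4292, -0.1695, 0.025]
eef_rot: [0.976, 0.216, 0.001, 0.0]
contact_force: [-0.7, -1.5, 4.3]
opening: 0.493
finger_force: 50.0
```

Call:
carry_out:
  plan:
    - {"rot": [0,0,0],"xyz": [0,0,0],"grip": 255}
    - {"rot": [0,0,0],"xyz": [0,0,-0.015],"grip": 255}
    - {"rot": [0,0,0],"xyz": [0,0,-0.04],"grip": 255}
    - {"rot": [0,0,0],"xyz": [0,0,-0.07],"grip": 255}
    - {"rot": [0,0,0],"xyz": [0,0,-0.106],"grip": 255}
    - {"rot": [0,0,0],"xyz": [0,0,-0.106],"grip": 255}
    - {"rot": [0,0,0],"xyz": [0,0,-0.106],"grip": 255}

```text
clock: 10.88
tool_pos: [0.4299, -0.1699, 0.1318]
eef_rot: [0.976, 0.216, 0.002, 0.001]
contact_force: [-0.1, 0.3, -0.6]
opening: 0.497
finger_force: 50.0
```

```bash
python3 -c "
from h import *
to(.5654,.3689,.13,83.4,False)"
```

```text
t 10.88 tcp [ 0.4299 -0.1699  0.1318] yaw 24.9 -> 83.4 q7 -1.1 F [-0.1  0.3 -0.6] open 0.497
   xyz [ 0.3501 -0.4314  0.0017] rot [ 0.005 -0.002 -1.02 ]
```

Call:
carry_out:
  plan:
    - {"rot": [0,0,-0.08],"xyz": [0.015,-0.02,0],"grip": 255}
    - {"rot": [0,0,-0.16],"xyz": [0.036,-0.045,0],"grip": 255}
    - {"rot": [0,0,-0.24],"xyz": [0.059,-0.073,0],"grip": 255}
    - {"rot": [0,0,-0.32],"xyz": [0.082,-0.101,0],"grip": 255}
    - {"rot": [0,0,-0.4],"xyz": [0.105,-0.129,0],"grip": 255}
    - {"rot": [0,0,-0.48],"xyz": [0.128,-0.157,0],"grip": 255}
    - {"rot": [0,0,-0.56],"xyz": [0.151,-0.185,0],"grip": 255}
    - {"rot": [0,0,-0.64],"xyz": [0.174,-0.213,0],"grip": 255}

```text
clock: 11.55
tool_pos: [0.4956, 0.0988, 0.1284]
eef_rot: [0.858, 0.514, -0.001, -0.0]
contact_force: [1.3, 0.0, -2.3]
opening: 0.491
finger_force: 50.0
```

```bash
python3 -c "
from h import *
to(.5654,.3689,.13,83.4,False)"
```

```text
t 11.55 tcp [0.4956 0.0988 0.1284] yaw 61.9 -> 83.4 q7 -1.11 F [ 1.3  0.  -2.3] open 0.491
   xyz [ 0.2711 -0.0657 -0.002 ] rot [-0.002  0.002 -0.375]
```

Call:
carry_out:
  plan:
    - {"rot": [0,0,-0.07],"xyz": [0.04,-0.01,0],"grip": 255}
    - {"rot": [0,0,-0.14],"xyz": [0.08,-0.02,0],"grip": 255}
    - {"rot": [0,0,-0.21],"xyz": [0.12,-0.03,0],"grip": 255}
    - {"rot": [0,0,-0.28],"xyz": [0.16,-0.04,0],"grip": 255}
    - {"rot": [0,0,-0.35],"xyz": [0.2,-0.05,0],"grip": 255}
    - {"rot": [0,0,-0.375],"xyz": [0.24,-0.06,0],"grip": 255}
    - {"rot": [0,0,-0.375],"xyz": [0.262,-0.065,0],"grip": 255}
    - {"rot": [0,0,-0.375],"xyz": [0.262,-0.065,0],"grip": 255}

```text
clock: 12.22
tool_pos: [0.562, 0.3666, 0.1279]
eef_rot: [0.746, 0.666, 0.002, -0.003]
contact_force: [0.3, 1.2, -1.1]
opening: 0.493
finger_force: 50.0
```

Call:
carry_out:
  plan:
    - {"rot": [0,0,0],"xyz": [0,0,0],"grip": 255}
    - {"rot": [0,0,0],"xyz": [0,0,0.03],"grip": 255}
    - {"rot": [0,0,0],"xyz": [0,0,0.04],"grip": 255}
    - {"rot": [0,0,0],"xyz": [0,0,0.04],"grip": 255}
    - {"rot": [0,0,0],"xyz": [0,0,0.04],"grip": 255}
    - {"rot": [0,0,0],"xyz": [0,0,0.04],"grip": 255}

```text
clock: 12.72
tool_pos: [0.5642, 0.3581, 0.0904]
eef_rot: [0.749, 0.663, 0.0, 0.0]
contact_force: [-0.5, -0.9, -0.8]
opening: 0.493
finger_force: 50.0
```

```bash
python3 - <<'E'
from h import *
to(.5654,.3689,.062,83.4,False)
S=r.snapshot('side');T=r.snapshot('top')
a=cv2.resize(T[170:290,90:230],(560,480),interpolation=cv2.INTER_CUBIC);b=cv2.resize(S[250:410,130:300],(510,480),interpolation=cv2.INTER_CUBIC)
cv2.imwrite('pics/n1.png',cv2.convertScaleAbs(cv2.resize(np.hstack([a,b]),(800,358))[...,::-1],alpha=1.8))
E
```

```text
t 12.72 tcp [0.5642 0.3581 0.0904] yaw 83.1 -> 83.4 q7 -1.06 F [-0.5 -0.9 -0.8] open 0.493
   xyz [ 0.0109 -0.0001  0.0284] rot [ 0.    -0.    -0.006]
```

View pics/n1.png

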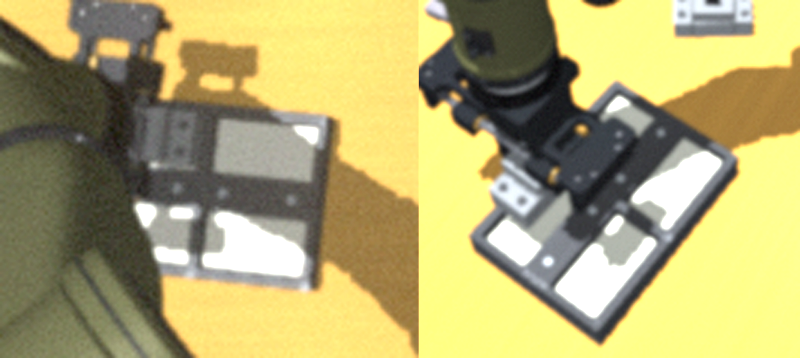

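The housing is over nest 3, aligned with it but about 11 mm short along tool x. I'll shift, then go in gently.

Call:
carry_out:
  plan:
    - {"rot": [0,0,-0.005],"xyz": [0.011,0,0],"grip": 255}
    - {"rot": [0,0,-0.005],"xyz": [0.011,0,0.01],"grip": 255}
    - {"rot": [0,0,-0.005],"xyz": [0.011,0,0.02],"grip": 255}
    - {"rot": [0,0,-0.005],"xyz": [0.011,0,0.026],"grip": 255}
    - {"rot": [0,0,-0.005],"xyz": [0.011,0,0.026],"grip": 255}
    - {"rot": [0,0,-0.005],"xyz": [0.011,0,0.026],"grip": 255}

```text
clock: 13.32
tool_pos: [0.5645, 0.3689, 0.0627]
eef_rot: [0.747, 0.665, -0.001, 0.0]
contact_force: [-0.2, 0.2, -1.3]
opening: 0.495
finger_force: 50.0
```

```bash
python3 - <<'E'
from h import *
to(.5654,.3689,.048,83.4,False)
S=r.snapshot('side')
b=cv2.resize(S[290:390,140:240],(600,600),interpolation=cv2.INTER_CUBIC)
cv2.imwrite('pics/n2.png',cv2.convertScaleAbs(b[...,::-1],alpha=1.3))
E
```

```text
t 13.32 tcp [0.5645 0.3689 0.0627] yaw 83.4 -> 83.4 q7 -1.07 F [-0.2  0.2 -1.3] open 0.495
   xyz [0.0001 0.0009 0.0147] rot [-0.001  0.002  0.   ]
```

View pics/n2.png

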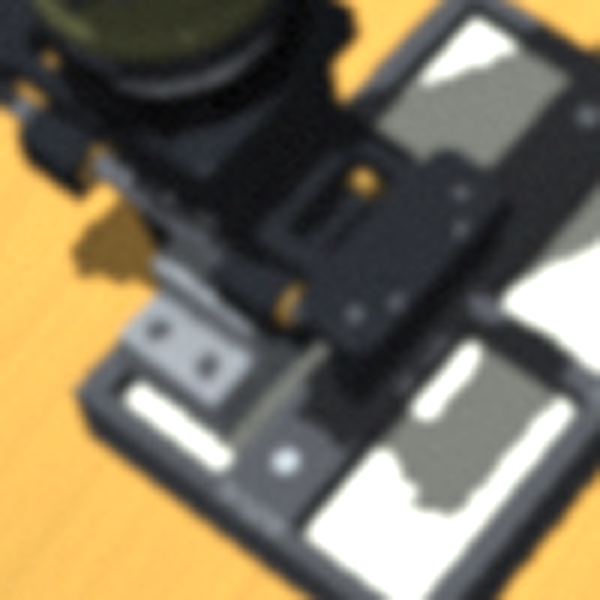

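```bash
python3 - <<'E'
from h import *
c=np.array([.5654,.3689]);a=np.radians(83.4-90);ex=np.array([np.cos(a),np.sin(a)]);ey=np.array([-ex[1],ex[0]])
pt=lambda x,y,z,o=c:[*(o+ex*x+ey*y),z]
f=lambda X:((proj('side',[X])[0]-[140,290]+.5)*6).round()
u=.0627-.024
print('seat corners +y', f(pt(-.025,.045,.024)),f(pt(.025,.045,.024)),'rim',f(pt(-.025,.045,.034)),f(pt(.025,.045,.034)))
o=np.array([.5645,.3689])
print('house shoulder top end', f(pt(-.022,.042,u+.028,o)),f(pt(.022,.042,u+.028,o)),'inner',f(pt(-.022,.022,u+.028,o)),'bottom',f(pt(-.022,.042,u,o)),f(pt(.022,.042,u,o)))
E
```

```text
seat corners +y [227. 467.] [117. 385.] rim [223. 454.] [112. 371.]
house shoulder top end [211. 397.] [111. 324.] inner [253. 351.] bottom [223. 437.] [125. 364.]
```

The shoulder corners at (215,403) and (122,335) and the seat corners at (233,470) and (120,385) agree with the projection to about 1 mm. Inserting.

Call:
carry_out:
  plan:
    - {"rot": [0,0,0],"xyz": [0,0.001,0.004],"grip": 255}
    - {"rot": [0,0,0],"xyz": [0,0.001,0.007],"grip": 255}
    - {"rot": [0,0,0],"xyz": [0,0.001,0.01],"grip": 255}
    - {"rot": [0,0,0],"xyz": [0,0.001,0.013],"grip": 255}
    - {"rot": [0,0,0],"xyz": [0,0.001,0.013],"grip": 255}

```text
clock: 13.78
tool_pos: [0.5658, 0.3695, 0.0502]
eef_rot: [0.747, 0.665, -0.0, -0.0]
contact_force: [0.6, 0.3, -1.8]
opening: 0.494
finger_force: 50.0
```

Call:
carry_out:
  plan:
    - {"rot": [0,0,0],"xyz": [0,0,0.002],"grip": 255}
    - {"rot": [0,0,0],"xyz": [0,0,0.004],"grip": 255}
    - {"rot": [0,0,0],"xyz": [0,0,0.004],"grip": 255}

```text
clock: 14.03
tool_pos: [0.5661, 0.3695, 0.0473]
eef_rot: [0.747, 0.665, 0.0, 0.0]
contact_force: [-0.7, -0.6, 2.5]
opening: 0.493
finger_force: 50.0
```

Call:
carry_out:
  plan:
    - {"rot": [0,0,0],"xyz": [0,0,0.002],"grip": 255}
    - {"rot": [0,0,0],"xyz": [0,0,0.004],"grip": 255}
    - {"rot": [0,0,0],"xyz": [0,0,0.006],"grip": 255}
    - {"rot": [0,0,0],"xyz": [0,0,0.006],"grip": 255}
  squeeze: 60

```text
clock: 14.37
tool_pos: [0.5661, 0.3696, 0.0424]
eef_rot: [0.747, 0.665, 0.0, 0.0]
contact_force: [-2.3, -0.8, 9.4]
opening: 0.494
finger_force: 60.0
```

Call:
carry_out:
  plan:
    - {"rot": [0,0,0],"xyz": [0,0,0.002],"grip": 255}
    - {"rot": [0,0,0],"xyz": [0,0,0.004],"grip": 255}
    - {"rot": [0,0,0],"xyz": [0,0,0.004],"grip": 255}

```text
clock: 14.62
tool_pos: [0.5661, 0.3697, 0.0391]
eef_rot: [0.747, 0.665, 0.0, 0.0]
contact_force: [-4.9, -2.6, 13.6]
opening: 0.494
finger_force: 60.0
```

Call:
carry_out:
  plan:
    - {"rot": [0,0,0],"xyz": [0,0,0.001],"grip": 255}
    - {"rot": [0,0,0],"xyz": [0,0,0.002],"grip": 255}
    - {"rot": [0,0,0],"xyz": [0,0,0.002],"grip": 255}

```text
clock: 14.87
tool_pos: [0.5662, 0.3697, 0.039]
eef_rot: [0.747, 0.665, 0.0, 0.0]
contact_force: [-7.4, -3.9, 26.1]
opening: 0.493
finger_force: 60.0
```

Call:
carry_out:
  plan:
    - {"rot": [0,0,0],"xyz": [0,0,0.001],"grip": 255}
    - {"rot": [0,0,0],"xyz": [0,0,0.002],"grip": 255}
    - {"rot": [0,0,0],"xyz": [0,0,0.002],"grip": 255}

```text
clock: 15.12
tool_pos: [0.5662, 0.3698, 0.039]
eef_rot: [0.747, 0.665, 0.001, 0.001]
contact_force: [-9.6, -8.0, 37.9]
opening: 0.497
finger_force: 60.0
```

Seat 3 bottomed: z stopped at 0.039 while the force rose from 14 to 38 N. Releasing and moving to the next housing.

Call:
carry_out:
  plan:
    - {"rot": [0,0,0],"xyz": [0,0,-0.004],"grip": 255}
    - {"rot": [0,0,0],"xyz": [0,0,-0.004],"grip": 60}
    - {"rot": [0,0,0],"xyz": [0,0,-0.004],"grip": 60}
    - {"rot": [0,0,0],"xyz": [0,0,-0.004],"grip": 60}
    - {"rot": [0,0,0],"xyz": [0,0,-0.03],"grip": 60}
    - {"rot": [0,0,0],"xyz": [0,0,-0.065],"grip": 60}
    - {"rot": [0,0,0],"xyz": [0,0,-0.095],"grip": 60}
    - {"rot": [0,0,0],"xyz": [-0.02,0,-0.095],"grip": 60}

```text
clock: 15.78
tool_pos: [0.5659, 0.3576, 0.1336]
eef_rot: [0.745, 0.667, 0.007, -0.002]
contact_force: [0.8, 1.0, 0.2]
opening: 0.761
finger_force: 0.0
```

```bash
python3 - <<'E'
from h import *
T=r.snapshot('top')
print('gL',label(T,(249.9,221.7)).round(1),'gM',label(T,(302.8,266.1)).round(1))
to(.546,.0846,.09,31.5,False)
E
```

```text
h.py:35: RuntimeWarning: invalid value encountered in divide
  c=np.array([(w*xx).sum(),(w*yy).sum()])/w.sum(); u,v=np.round(c).astype(int)
h.py:35: RuntimeWarning: invalid value encountered in cast
  c=np.array([(w*xx).sum(),(w*yy).sum()])/w.sum(); u,v=np.round(c).astype(int)
h.py:31: RuntimeWarning: overflow encountered in scalar subtract
  p=g[v-rad:v+rad+1,u-rad:u+rad+1]; w=np.clip(THR-p,0,None)
bash:  1346 Segmentation fault         python3 - <<'E'
from h import *
T=r.snapshot('top')
print('gL',label(T,(249.9,221.7)).round(1),'gM',label(T,(302.8,266.1)).round(1))
to(.546,.0846,.09,31.5,False)
E
```

A label is no longer where it was, so a part may have been knocked.

```bash
python3 - <<'E'
from h import *
T=r.snapshot('top');cv2.imwrite('pics/top3.png',T[...,::-1])
a=cv2.resize(T[150:290,100:330],(800,487),interpolation=cv2.INTER_CUBIC);cv2.imwrite('pics/t3.png',cv2.convertScaleAbs(a[...,::-1],alpha=1.6))
E
```

```text
(no output)
```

View pics/t3.png

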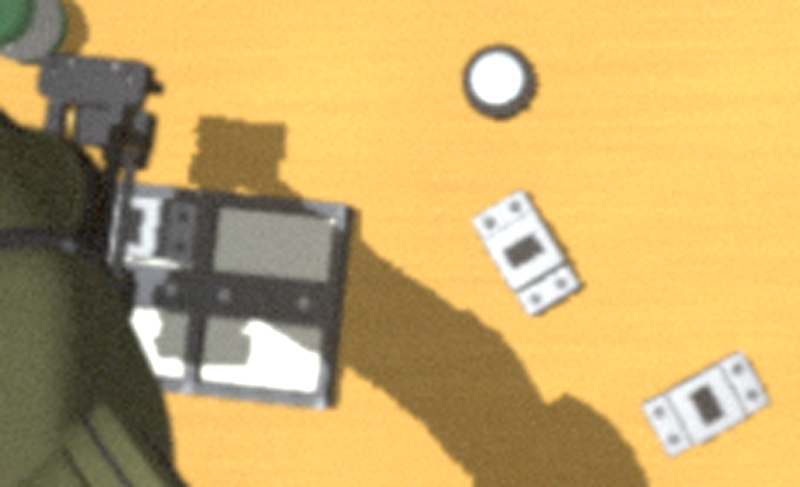

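Both are unmoved: gL's label is at (523,250), which is full-frame (250.4,221.9). Only the brightness drifted, so I'll make the threshold adaptive.

```bash
sed -i 's/w=np.clip(THR-p,0,None)/w=np.clip(p.min()*.55+.45*np.median(p)-p,0,None)/' h.py; python3 - <<'E'
from h import *
T=r.snapshot('top')
for k,u in dict(gL=(250.2,222),gM=(302.8,266.1)).items(): c=label(T,u,6);print(k,c.round(1),plane('top',[c],.046)[0].round(4))
to(.546,.0846,.09,31.5,False)
E
```

```text
gL [250.  221.7] [0.5459 0.0843 0.046 ]
gM [302.8 266. ] [ 0.4339 -0.0458  0.046 ]
t 15.93 tcp [0.5641 0.3475 0.1271] yaw 83.3 -> 31.5 q7 -1.03 F [-0.   0.5 -0.7] open 0.766
   xyz [-0.2631  0.0128  0.0378] rot [0.001 0.003 0.904]
```

Call:
carry_out:
  plan:
    - {"rot": [0,0,0.1],"xyz": [-0.03,0,0],"grip": 60}
    - {"rot": [0,0,0.21],"xyz": [-0.065,0.003,0],"grip": 60}
    - {"rot": [0,0,0.32],"xyz": [-0.1,0.005,0],"grip": 60}
    - {"rot": [0,0,0.43],"xyz": [-0.135,0.007,0],"grip": 60}
    - {"rot": [0,0,0.54],"xyz": [-0.17,0.009,0],"grip": 60}
    - {"rot": [0,0,0.65],"xyz": [-0.205,0.011,0],"grip": 60}
    - {"rot": [0,0,0.77],"xyz": [-0.24,0.013,0],"grip": 60}
    - {"rot": [0,0,0.88],"xyz": [-0.263,0.013,0.01],"grip": 60}

```text
clock: 16.6
tool_pos: [0.5468, 0.0831, 0.1174]
eef_rot: [0.96, 0.28, -0.0, 0.001]
contact_force: [-0.5, -0.5, -0.1]
opening: 0.765
finger_force: 0.0
```

Call:
carry_out:
  plan:
    - {"rot": [0,0,0.024],"xyz": [0,0,0.02],"grip": 60}
    - {"rot": [0,0,0.024],"xyz": [0,0,0.028],"grip": 60}
    - {"rot": [0,0,0.024],"xyz": [0,0,0.028],"grip": 60}
    - {"rot": [0,0,0.024],"xyz": [0,0,0.028],"grip": 60}

```text
clock: 16.93
tool_pos: [0.546, 0.0888, 0.0887]
eef_rot: [0.962, 0.274, -0.001, -0.001]
contact_force: [0.2, 0.8, 0.3]
opening: 0.762
finger_force: 0.0
```

```bash
python3 -c "
from h import *
to(.546,.0846,.024,31.5,False)"
```

```text
t 16.93 tcp [0.546  0.0888 0.0887] yaw 31.8 -> 31.5 q7 -1.41 F [0.2 0.8 0.3] open 0.762
   xyz [-0.0021  0.0037  0.0647] rot [-0.002  0.001  0.005]
```

Call:
carry_out:
  plan:
    - {"rot": [0,0,0],"xyz": [-0.002,0.004,0.01],"grip": 60}
    - {"rot": [0,0,0],"xyz": [-0.002,0.004,0.035],"grip": 60}
    - {"rot": [0,0,0],"xyz": [-0.002,0.004,0.064],"grip": 60}
    - {"rot": [0,0,0],"xyz": [-0.002,0.004,0.064],"grip": 60}
    - {"rot": [0,0,0],"xyz": [-0.002,0.004,0.064],"grip": 60}
  squeeze: 50

```text
clock: 17.35
tool_pos: [0.546, 0.0828, 0.025]
eef_rot: [0.962, 0.273, -0.001, -0.0]
contact_force: [0.4, 0.4, 0.0]
opening: 0.763
finger_force: 0.0
```

```bash
python3 -c "
from h import *
to(.5459,.0844,.024,31.5,False)"
```

```text
t 17.35 tcp [0.546  0.0828 0.025 ] yaw 31.7 -> 31.5 q7 -1.42 F [0.4 0.4 0. ] open 0.763
   xyz [ 0.0008 -0.0014  0.001 ] rot [-0.001  0.002  0.003]
```

Call:
carry_out:
  plan:
    - {"rot": [0,0,0],"xyz": [0.001,0,0.001],"grip": 255}
    - {"rot": [0,0,0],"xyz": [0.001,0,0.001],"grip": 255}
    - {"rot": [0,0,0],"xyz": [0.001,0,0.001],"grip": 255}
    - {"rot": [0,0,0],"xyz": [0.001,0,0.001],"grip": 255}
    - {"rot": [0,0,0],"xyz": [0.001,0,0.001],"grip": 255}
    - {"rot": [0,0,0],"xyz": [0.001,0,-0.03],"grip": 255}
    - {"rot": [0,0,0],"xyz": [0.001,0,-0.065],"grip": 255}
    - {"rot": [0,0,0],"xyz": [0.001,0,-0.105],"grip": 255}

```text
clock: 18.02
tool_pos: [0.5464, 0.0824, 0.1311]
eef_rot: [0.962, 0.272, -0.002, 0.0]
contact_force: [1.2, 0.2, -1.7]
opening: 0.497
finger_force: 50.0
```

```bash
python3 -c "
from h import *
to(.4858,.3780,.13,83.4,False)"
```

```text
t 18.02 tcp [0.5464 0.0824 0.1311] yaw 31.6 -> 83.4 q7 -1.4 F [ 1.2  0.2 -1.7] open 0.497
   xyz [ 0.1033 -0.2835  0.0009] rot [-0.002  0.003 -0.904]
```

Call:
carry_out:
  plan:
    - {"rot": [0,0,-0.1],"xyz": [0.011,-0.03,0],"grip": 255}
    - {"rot": [0,0,-0.21],"xyz": [0.024,-0.065,0],"grip": 255}
    - {"rot": [0,0,-0.32],"xyz": [0.037,-0.1,0],"grip": 255}
    - {"rot": [0,0,-0.43],"xyz": [0.05,-0.135,0],"grip": 255}
    - {"rot": [0,0,-0.54],"xyz": [0.063,-0.17,0],"grip": 255}
    - {"rot": [0,0,-0.65],"xyz": [0.076,-0.205,0],"grip": 255}
    - {"rot": [0,0,-0.77],"xyz": [0.089,-0.24,0],"grip": 255}
    - {"rot": [0,0,-0.88],"xyz": [0.1,-0.27,0],"grip": 255}

```text
clock: 18.68
tool_pos: [0.4903, 0.368, 0.1312]
eef_rot: [0.752, 0.659, 0.0, -0.0]
contact_force: [0.2, 0.5, -1.2]
opening: 0.494
finger_force: 50.0
```

Call:
carry_out:
  plan:
    - {"rot": [0,0,-0.024],"xyz": [0.012,0,0],"grip": 255}
    - {"rot": [0,0,-0.024],"xyz": [0.012,0,0],"grip": 255}
    - {"rot": [0,0,-0.024],"xyz": [0.012,0,0.02],"grip": 255}
    - {"rot": [0,0,-0.024],"xyz": [0.012,0,0.04],"grip": 255}
    - {"rot": [0,0,-0.024],"xyz": [0.012,0,0.04],"grip": 255}
    - {"rot": [0,0,-0.024],"xyz": [0.012,0,0.04],"grip": 255}

```text
clock: 19.18
tool_pos: [0.4929, 0.3748, 0.0901]
eef_rot: [0.747, 0.665, -0.002, 0.001]
contact_force: [0.1, -0.7, -1.7]
opening: 0.494
finger_force: 50.0
```

```bash
python3 -c "
from h import *
to(.4858,.3780,.063,83.4,False)"
```

```text
t 19.18 tcp [0.4929 0.3748 0.0901] yaw 83.3 -> 83.4 q7 -1.18 F [ 0.1 -0.7 -1.7] open 0.494
   xyz [ 0.0025 -0.0074  0.0271] rot [-0.001  0.004 -0.002]
```

Call:
carry_out:
  plan:
    - {"rot": [0,0,0],"xyz": [0.002,-0.007,0],"grip": 255}
    - {"rot": [0,0,0],"xyz": [0.002,-0.007,0.01],"grip": 255}
    - {"rot": [0,0,0],"xyz": [0.002,-0.007,0.02],"grip": 255}
    - {"rot": [0,0,0],"xyz": [0.002,-0.007,0.025],"grip": 255}
    - {"rot": [0,0,0],"xyz": [0.002,-0.007,0.025],"grip": 255}
    - {"rot": [0,0,0],"xyz": [0.002,-0.007,0.025],"grip": 255}

```text
clock: 19.68
tool_pos: [0.4861, 0.3796, 0.0652]
eef_rot: [0.747, 0.665, -0.001, 0.0]
contact_force: [-0.6, 0.9, -1.5]
opening: 0.493
finger_force: 50.0
```

```bash
python3 - <<'E'
from h import *
to(.4858,.3780,.048,83.4,False)
S=r.snapshot('side')
b=cv2.resize(S[310:410,160:260],(600,600),interpolation=cv2.INTER_CUBIC)
c=np.array([.4858,.3780]);a=np.radians(83.4-90);ex=np.array([np.cos(a),np.sin(a)]);ey=np.array([-ex[1],ex[0]])
pt=lambda x,y,z,o=c:[*(o+ex*x+ey*y),z]
f=lambda X:((proj('side',[X])[0]-[160,310]+.5)*6).round()
s=r.get_state()['tool_pos'];u=s[2]-.025;o=s[:2]
print('seat corners +y', f(pt(-.025,.045,.024)),f(pt(.025,.045,.024)))
print('house shoulder top end', f(pt(-.022,.042,u+.028,o)),f(pt(.022,.042,u+.028,o)))
cv2.imwrite('pics/n3.png',cv2.convertScaleAbs(b[...,::-1],alpha=1.3))
E
```

```text
t 19.68 tcp [0.4861 0.3796 0.0652] yaw 83.4 -> 83.4 q7 -1.2 F [-0.6  0.9 -1.5] open 0.493
   xyz [-0.0016 -0.0001  0.0172] rot [-0.001  0.001  0.   ]
seat corners +y [293. 486.] [175. 398.]
house shoulder top end [274. 418.] [167. 339.]
```

View pics/n3.png

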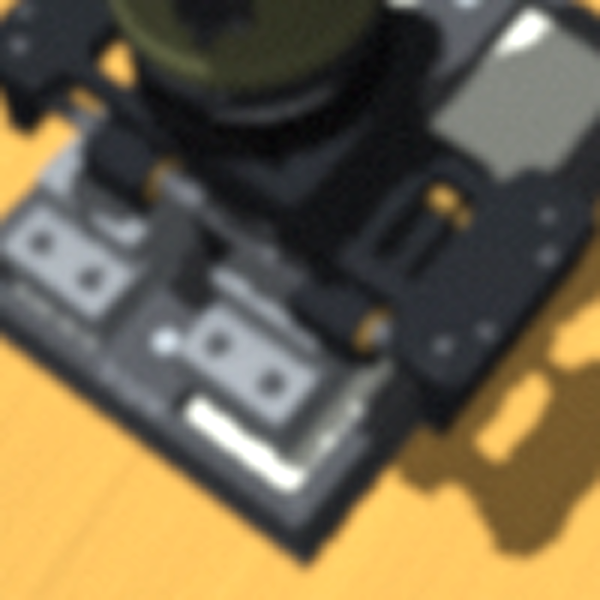

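The seat's +y corners are seen at (300,490) and (183,400), and the shoulder end at (275,427) and (180,352). The part sits about 2 mm too far to +y, so I'll correct and insert.

Call:
carry_out:
  plan:
    - {"rot": [0,0,0],"xyz": [-0.002,0.001,0],"grip": 255}
    - {"rot": [0,0,0],"xyz": [-0.002,0.001,0.004],"grip": 255}
    - {"rot": [0,0,0],"xyz": [-0.002,0.001,0.008],"grip": 255}
    - {"rot": [0,0,0],"xyz": [-0.002,0.001,0.012],"grip": 255}
    - {"rot": [0,0,0],"xyz": [-0.002,0.001,0.015],"grip": 255}
    - {"rot": [0,0,0],"xyz": [-0.002,0.001,0.015],"grip": 255}
  squeeze: 60

```text
clock: 20.23
tool_pos: [0.4873, 0.3787, 0.0584]
eef_rot: [0.747, 0.665, 0.002, 0.001]
contact_force: [-12.8, -10.2, 56.2]
opening: 0.495
finger_force: 60.1
```

Call:
carry_out:
  plan:
    - {"rot": [0,0,0],"xyz": [0,0,0.002],"grip": 255}
    - {"rot": [0,0,0],"xyz": [0,0,0.004],"grip": 255}
    - {"rot": [0,0,0],"xyz": [0,0,0.004],"grip": 255}

```text
clock: 20.48
tool_pos: [0.4863, 0.3787, 0.052]
eef_rot: [0.746, 0.665, 0.001, 0.0]
contact_force: [-4.2, 0.1, -0.5]
opening: 0.494
finger_force: 59.3
```

Call:
carry_out:
  plan:
    - {"rot": [0,0,0],"xyz": [0,0,0],"grip": 255}
    - {"rot": [0,0,0],"xyz": [0,0,0],"grip": 255}

```text
clock: 20.65
tool_pos: [0.4861, 0.3796, 0.0492]
eef_rot: [0.746, 0.666, 0.001, -0.001]
contact_force: [-4.4, -0.1, 14.9]
opening: 0.497
finger_force: 59.2
```

```bash
python3 - <<'E'
from h import *
to(.4858,.3780,.039,83.4,False)
S=r.snapshot('side')
b=cv2.resize(S[310:410,160:260],(600,600),interpolation=cv2.INTER_CUBIC)
cv2.imwrite('pics/n4.png',cv2.convertScaleAbs(b[...,::-1],alpha=1.3))
E
```

```text
t 20.65 tcp [0.4861 0.3796 0.0492] yaw 83.5 -> 83.4 q7 -1.21 F [-4.4 -0.1 14.9] open 0.497
   xyz [-0.0017 -0.0001  0.0102] rot [-0.    -0.002  0.002]
```

View pics/n4.png

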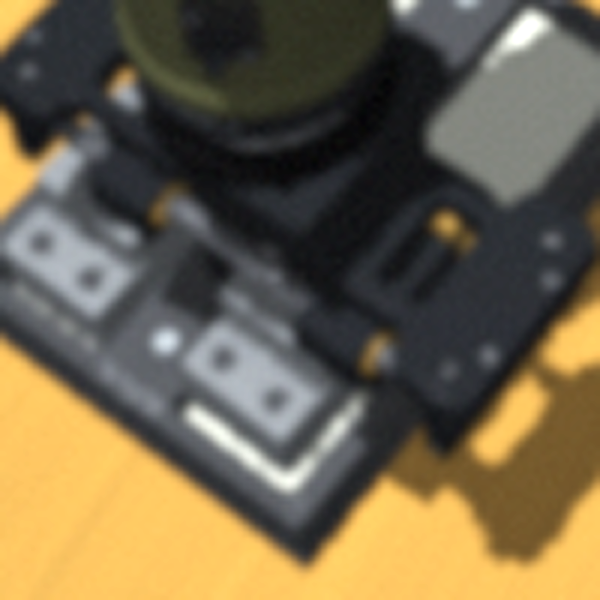

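At 20.2 s the part caught the rim at z 0.058, then dropped in; it now rests at 0.049, which is seat height, with 15 N. The picture shows it inside the walls at (265,390). Pressing on.

Call:
carry_out:
  plan:
    - {"rot": [0,0,0],"xyz": [0,0,0.002],"grip": 255}
    - {"rot": [0,0,0],"xyz": [0,0,0.004],"grip": 255}
    - {"rot": [0,0,0],"xyz": [0,0,0.006],"grip": 255}
    - {"rot": [0,0,0],"xyz": [0,0,0.006],"grip": 255}

```text
clock: 21.03
tool_pos: [0.486, 0.3796, 0.0425]
eef_rot: [0.746, 0.666, 0.001, -0.001]
contact_force: [-4.2, -0.0, 12.9]
opening: 0.495
finger_force: 59.2
```

Call:
carry_out:
  plan:
    - {"rot": [0,0,0],"xyz": [0,0,0.001],"grip": 255}
    - {"rot": [0,0,0],"xyz": [0,0,0.003],"grip": 255}
    - {"rot": [0,0,0],"xyz": [0,0,0.003],"grip": 255}

```text
clock: 21.28
tool_pos: [0.4861, 0.3796, 0.0396]
eef_rot: [0.746, 0.666, 0.001, -0.001]
contact_force: [-3.9, 0.9, 12.2]
opening: 0.493
finger_force: 59.2
```

Call:
carry_out:
  plan:
    - {"rot": [0,0,0],"xyz": [0,0,0.001],"grip": 255}
    - {"rot": [0,0,0],"xyz": [0,0,0.002],"grip": 255}
    - {"rot": [0,0,0],"xyz": [0,0,0.002],"grip": 255}

```text
clock: 21.53
tool_pos: [0.4866, 0.3805, 0.0383]
eef_rot: [0.746, 0.666, 0.002, -0.001]
contact_force: [-3.2, 0.6, 16.2]
opening: 0.493
finger_force: 59.6
```

Call:
carry_out:
  plan:
    - {"rot": [0,0,0],"xyz": [0,0,0.001],"grip": 255}
    - {"rot": [0,0,0],"xyz": [0,0,0.002],"grip": 255}
    - {"rot": [0,0,0],"xyz": [0,0,0.002],"grip": 255}

```text
clock: 21.78
tool_pos: [0.4868, 0.3806, 0.0379]
eef_rot: [0.746, 0.665, 0.002, -0.001]
contact_force: [-5.4, -1.2, 29.5]
opening: 0.493
finger_force: 59.7
```

Call:
carry_out:
  plan:
    - {"rot": [0,0,0],"xyz": [0,0,-0.004],"grip": 255}
    - {"rot": [0,0,0],"xyz": [0,0,-0.004],"grip": 90}
    - {"rot": [0,0,0],"xyz": [0,0,-0.004],"grip": 90}
    - {"rot": [0,0,0],"xyz": [0,0,-0.004],"grip": 90}
    - {"rot": [0,0,0],"xyz": [0,0,-0.025],"grip": 90}
    - {"rot": [0,0,0],"xyz": [0,0,-0.045],"grip": 255}
    - {"rot": [0,0,0],"xyz": [0,0,-0.045],"grip": 255}
    - {"rot": [0,0,0],"xyz": [0,0,-0.045],"grip": 255}

```text
clock: 22.45
tool_pos: [0.4877, 0.378, 0.0791]
eef_rot: [0.747, 0.665, 0.001, 0.0]
contact_force: [0.7, -0.5, -0.2]
opening: 0.442
finger_force: 0.0
```

Call:
carry_out:
  plan:
    - {"rot": [0,0,0],"xyz": [0,0,0],"grip": 255}
    - {"rot": [0,0,0],"xyz": [0,0,0],"grip": 255}
    - {"rot": [0,0,0],"xyz": [0,0,0],"grip": 255}
    - {"rot": [0,0,0],"xyz": [0,0,0],"grip": 255}

```text
clock: 22.78
tool_pos: [0.4867, 0.3775, 0.0779]
eef_rot: [0.747, 0.665, -0.001, 0.0]
contact_force: [0.4, 0.3, 0.3]
opening: 0.14
finger_force: 0.0
```

```bash
python3 -c "
from h import *
to(.4858,.378,.063,83.4,False)"
```

```text
t 22.78 tcp [0.4867 0.3775 0.0779] yaw 83.4 -> 83.4 q7 -1.19 F [0.4 0.3 0.3] open 0.14
   xyz [ 0.0004 -0.0009  0.0149] rot [-0.001  0.001  0.   ]
```

Call:
carry_out:
  plan:
    - {"rot": [0,0,0],"xyz": [0,0,0],"grip": 255}
    - {"rot": [0,0,0],"xyz": [0,0,0.005],"grip": 255}
    - {"rot": [0,0,0],"xyz": [0,0,0.01],"grip": 255}
    - {"rot": [0,0,0],"xyz": [0,0,0.014],"grip": 255}
    - {"rot": [0,0,0],"xyz": [0,0,0.017],"grip": 255}
    - {"rot": [0,0,0],"xyz": [0,0,0.018],"grip": 255}
    - {"rot": [0,0,0],"xyz": [0,0,0.018],"grip": 255}

```text
clock: 23.37
tool_pos: [0.4869, 0.3778, 0.0606]
eef_rot: [0.747, 0.665, -0.0, 0.0]
contact_force: [0.4, 0.7, -0.1]
opening: 0.003
finger_force: 0.0
```

Call:
carry_out:
  plan:
    - {"rot": [0,0,0],"xyz": [0,0,0.001],"grip": 255}
    - {"rot": [0,0,0],"xyz": [0,0,0.002],"grip": 255}
    - {"rot": [0,0,0],"xyz": [0,0,0.002],"grip": 255}

```text
clock: 23.62
tool_pos: [0.4872, 0.378, 0.0604]
eef_rot: [0.747, 0.665, 0.0, 0.0]
contact_force: [-2.8, -2.5, 12.8]
opening: 0.005
finger_force: 6.6
```

Call:
carry_out:
  plan:
    - {"rot": [0,0,0],"xyz": [0,0,0.001],"grip": 255}
    - {"rot": [0,0,0],"xyz": [0,0,0.003],"grip": 255}
    - {"rot": [0,0,0],"xyz": [0,0,0.003],"grip": 255}

```text
clock: 23.87
tool_pos: [0.4874, 0.3781, 0.0603]
eef_rot: [0.747, 0.665, 0.001, 0.001]
contact_force: [-6.9, -6.4, 34.0]
opening: 0.005
finger_force: 17.0
```

Call:
carry_out:
  plan:
    - {"rot": [0,0,0],"xyz": [0,0,-0.03],"grip": 60}
    - {"rot": [0,0,0],"xyz": [0,0,-0.06],"grip": 60}
    - {"rot": [0,0,0],"xyz": [0,0,-0.07],"grip": 60}
    - {"rot": [0,0,0],"xyz": [0,0,-0.07],"grip": 60}

```text
clock: 24.2
tool_pos: [0.4885, 0.3793, 0.1286]
eef_rot: [0.747, 0.665, 0.003, -0.0]
contact_force: [0.1, -0.1, 0.2]
opening: 0.283
finger_force: 0.0
```

```bash
python3 - <<'E'
from h import *
T=r.snapshot('top')
for k,u in dict(gM=(302.8,266.1)).items(): c=label(T,u,6);print(k,c.round(1),plane('top',[c],.046)[0].round(4))
to(.4337,-.0458,.09,117.5,False)
E
```

```text
gM [302.8 266. ] [ 0.4339 -0.0458  0.046 ]
t 24.25 tcp [0.4877 0.3783 0.1266] yaw 83.4 -> 117.5 q7 -1.17 F [ 0.1 -0.  -1.4] open 0.329
   xyz [-0.4275 -0.0049  0.0359] rot [ 0.002 -0.001 -0.595]
```

Nest 2 is confirmed: the nose top is solid at 0.0603 under 34 N. Now the last housing, gM.

Call:
carry_out:
  plan:
    - {"rot": [0,0,-0.07],"xyz": [-0.03,0,0],"grip": 60}
    - {"rot": [0,0,-0.14],"xyz": [-0.065,0,0],"grip": 60}
    - {"rot": [0,0,-0.21],"xyz": [-0.1,-0.001,0],"grip": 60}
    - {"rot": [0,0,-0.28],"xyz": [-0.135,-0.001,0],"grip": 60}
    - {"rot": [0,0,-0.35],"xyz": [-0.17,-0.002,0],"grip": 60}
    - {"rot": [0,0,-0.42],"xyz": [-0.205,-0.002,0],"grip": 60}
    - {"rot": [0,0,-0.5],"xyz": [-0.24,-0.003,0],"grip": 60}
    - {"rot": [0,0,-0.595],"xyz": [-0.275,-0.003,0],"grip": 60}

```text
clock: 24.92
tool_pos: [0.4507, 0.1033, 0.1243]
eef_rot: [0.517, 0.856, -0.001, -0.001]
contact_force: [1.6, -0.0, 0.1]
opening: 0.764
finger_force: 0.0
```

```bash
python3 -c "
from h import *
to(.4337,-.0458,.09,117.5,False)"
```

```text
t 24.92 tcp [0.4507 0.1033 0.1243] yaw 117.8 -> 117.5 q7 -0.55 F [ 1.6 -0.   0.1] open 0.764
   xyz [-0.124  -0.0844  0.0345] rot [-0.003 -0.001  0.005]
```

Call:
carry_out:
  plan:
    - {"rot": [0,0,0],"xyz": [-0.03,-0.02,0],"grip": 60}
    - {"rot": [0,0,0],"xyz": [-0.06,-0.04,0],"grip": 60}
    - {"rot": [0,0,0],"xyz": [-0.09,-0.061,0],"grip": 60}
    - {"rot": [0,0,0],"xyz": [-0.114,-0.077,0.01],"grip": 60}
    - {"rot": [0,0,0],"xyz": [-0.12,-0.084,0.025],"grip": 60}
    - {"rot": [0,0,0],"xyz": [-0.12,-0.084,0.034],"grip": 60}
    - {"rot": [0,0,0],"xyz": [-0.12,-0.084,0.034],"grip": 60}
    - {"rot": [0,0,0],"xyz": [-0.12,-0.084,0.034],"grip": 60}

```text
clock: 25.58
tool_pos: [0.4323, -0.0399, 0.0907]
eef_rot: [0.519, 0.855, -0.001, -0.001]
contact_force: [-0.1, 0.9, 0.0]
opening: 0.762
finger_force: 0.0
```

```bash
python3 -c "
from h import *
to(.4337,-.0458,.024,117.5,False)"
```

```text
t 25.58 tcp [ 0.4323 -0.0399  0.0907] yaw 117.5 -> 117.5 q7 -0.43 F [-0.1  0.9  0. ] open 0.762
   xyz [-0.006  -0.0013  0.0667] rot [-0.003 -0.002  0.001]
```

Call:
carry_out:
  plan:
    - {"rot": [0,0,0],"xyz": [-0.006,-0.001,0.01],"grip": 60}
    - {"rot": [0,0,0],"xyz": [-0.006,-0.001,0.035],"grip": 60}
    - {"rot": [0,0,0],"xyz": [-0.006,-0.001,0.065],"grip": 60}
    - {"rot": [0,0,0],"xyz": [-0.006,-0.001,0.065],"grip": 60}
    - {"rot": [0,0,0],"xyz": [-0.006,-0.001,0.065],"grip": 60}
  squeeze: 60

```text
clock: 26.0
tool_pos: [0.4359, -0.0456, 0.0296]
eef_rot: [0.518, 0.856, -0.001, 0.0]
contact_force: [0.7, 1.2, 0.3]
opening: 0.762
finger_force: 0.0
```

```bash
python3 -c "
from h import *
to(.4338,-.0458,.0245,117.5,False)"
```

```text
t 26.0 tcp [ 0.4359 -0.0456  0.0296] yaw 117.6 -> 117.5 q7 -1.06 F [0.7 1.2 0.3] open 0.762
   xyz [ 0.0008 -0.002   0.0051] rot [-0.002  0.002  0.002]
```

Call:
carry_out:
  plan:
    - {"rot": [0,0,0],"xyz": [0.001,-0.001,0.004],"grip": 60}
    - {"rot": [0,0,0],"xyz": [0.001,-0.001,0.004],"grip": 60}
    - {"rot": [0,0,0],"xyz": [0.001,-0.001,0.004],"grip": 60}

```text
clock: 26.25
tool_pos: [0.4341, -0.0456, 0.0262]
eef_rot: [0.518, 0.855, -0.001, -0.0]
contact_force: [-0.8, -0.1, 0.1]
opening: 0.764
finger_force: 0.0
```

Call:
carry_out:
  plan:
    - {"rot": [0,0,0],"xyz": [0,0,0],"grip": 255}
    - {"rot": [0,0,0],"xyz": [0,0,0],"grip": 255}
    - {"rot": [0,0,0],"xyz": [0,0,0],"grip": 255}
    - {"rot": [0,0,0],"xyz": [0,0,0],"grip": 255}

```text
clock: 26.58
tool_pos: [0.4344, -0.0463, 0.0266]
eef_rot: [0.519, 0.855, -0.001, 0.001]
contact_force: [-0.2, -0.5, 2.4]
opening: 0.492
finger_force: 60.0
```

Call:
carry_out:
  plan:
    - {"rot": [0,0,0],"xyz": [0,0,0],"grip": 255}
    - {"rot": [0,0,0],"xyz": [0,0,-0.02],"grip": 255}
    - {"rot": [0,0,0],"xyz": [0,0,-0.05],"grip": 255}
    - {"rot": [0,0,0],"xyz": [0,0,-0.08],"grip": 255}
    - {"rot": [0,0,0],"xyz": [0,0,-0.106],"grip": 255}
    - {"rot": [0,0,0],"xyz": [0,0,-0.106],"grip": 255}

```text
clock: 27.08
tool_pos: [0.4354, -0.0449, 0.1366]
eef_rot: [0.519, 0.855, 0.002, 0.002]
contact_force: [0.4, -0.5, -0.7]
opening: 0.499
finger_force: 60.0
```

```bash
python3 -c "
from h import *
to(.5545,.2698,.13,83.4,False)"
```

```text
t 27.08 tcp [ 0.4354 -0.0449  0.1366] yaw 117.5 -> 83.4 q7 -0.42 F [ 0.4 -0.5 -0.7] open 0.499
   xyz [0.2241 0.2509 0.0074] rot [ 0.004 -0.     0.595]
```

Call:
carry_out:
  plan:
    - {"rot": [0,0,0.07],"xyz": [0.02,0.022,0],"grip": 255}
    - {"rot": [0,0,0.14],"xyz": [0.044,0.049,0],"grip": 255}
    - {"rot": [0,0,0.21],"xyz": [0.068,0.076,0],"grip": 255}
    - {"rot": [0,0,0.28],"xyz": [0.092,0.103,0],"grip": 255}
    - {"rot": [0,0,0.35],"xyz": [0.116,0.13,0],"grip": 255}
    - {"rot": [0,0,0.43],"xyz": [0.14,0.157,0],"grip": 255}
    - {"rot": [0,0,0.51],"xyz": [0.165,0.185,0],"grip": 255}
    - {"rot": [0,0,0.595],"xyz": [0.19,0.213,0],"grip": 255}

```text
clock: 27.75
tool_pos: [0.5355, 0.2219, 0.1309]
eef_rot: [0.748, 0.664, -0.002, 0.001]
contact_force: [0.7, 0.0, -1.1]
opening: 0.495
finger_force: 60.0
```

Call:
carry_out:
  plan:
    - {"rot": [0,0,0],"xyz": [0,0,0],"grip": 255}
    - {"rot": [0,0,0],"xyz": [0,0,0],"grip": 255}

```text
clock: 27.92
tool_pos: [0.5352, 0.2236, 0.131]
eef_rot: [0.745, 0.667, -0.001, 0.0]
contact_force: [-0.7, -1.6, -0.4]
opening: 0.496
finger_force: 60.0
```

```bash
python3 -c "
from h import *
to(.5549,.2708,.09,83.4,False)"
```

```text
t 27.92 tcp [0.5352 0.2236 0.131 ] yaw 83.7 -> 83.4 q7 -1.09 F [-0.7 -1.6 -0.4] open 0.496
   xyz [0.0492 0.0144 0.0409] rot [-0.     0.001  0.004]
```

Call:
carry_out:
  plan:
    - {"rot": [0,0,0.004],"xyz": [0.025,0.007,0],"grip": 255}
    - {"rot": [0,0,0.004],"xyz": [0.049,0.014,0],"grip": 255}
    - {"rot": [0,0,0.004],"xyz": [0.049,0.014,0.02],"grip": 255}
    - {"rot": [0,0,0.004],"xyz": [0.049,0.014,0.045],"grip": 255}
    - {"rot": [0,0,0.004],"xyz": [0.049,0.014,0.062],"grip": 255}
    - {"rot": [0,0,0.004],"xyz": [0.049,0.014,0.062],"grip": 255}
    - {"rot": [0,0,0.004],"xyz": [0.049,0.014,0.062],"grip": 255}

```text
clock: 28.5
tool_pos: [0.5541, 0.2654, 0.0684]
eef_rot: [0.748, 0.664, -0.003, 0.001]
contact_force: [-0.0, 0.5, -0.7]
opening: 0.492
finger_force: 60.0
```

```bash
python3 - <<'E'
from h import *
to(.5549,.2708,.05,83.4,False)
S=r.snapshot('side')
O=[175,270]
b=cv2.resize(S[O[1]:O[1]+100,O[0]:O[0]+100],(600,600),interpolation=cv2.INTER_CUBIC)
c=np.array([.5549,.2708]);a=np.radians(83.4-90);ex=np.array([np.cos(a),np.sin(a)]);ey=np.array([-ex[1],ex[0]])
pt=lambda x,y,z,o=c:[*(o+ex*x+ey*y),z]
f=lambda X:((proj('side',[X])[0]-O+.5)*6).round()
s=r.get_state()['tool_pos'];u=s[2]-.0264;o=s[:2]
print('seat corners +y', f(pt(-.025,.045,.024)),f(pt(.025,.045,.024)))
print('house shoulder top end', f(pt(-.022,.042,u+.028,o)),f(pt(.022,.042,u+.028,o)))
cv2.imwrite('pics/n5.png',cv2.convertScaleAbs(b[...,::-1],alpha=1.3))
E
```

```text
t 28.5 tcp [0.5541 0.2654 0.0684] yaw 83.1 -> 83.4 q7 -1.15 F [-0.   0.5 -0.7] open 0.492
   xyz [0.0056 0.0002 0.0184] rot [-0.003  0.006 -0.005]
seat corners +y [209. 368.] [102. 294.]
house shoulder top end [204. 277.] [106. 212.]
```

View pics/n5.png

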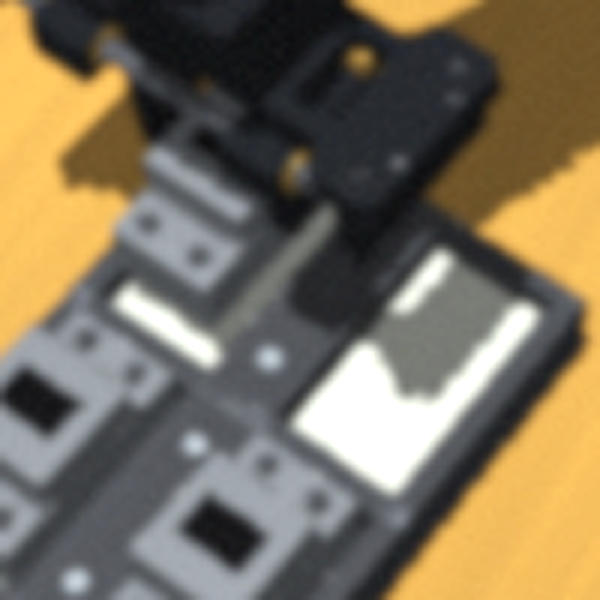

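The seat rim is seen at (216,365) and (112,287), and the shoulder end at (205,290) and (117,225). The arm was still settling, so I'll wait and measure again.

Call:
carry_out:
  plan:
    - {"rot": [0,0,0],"xyz": [0,0,0],"grip": 255}
    - {"rot": [0,0,0],"xyz": [0,0,0],"grip": 255}
    - {"rot": [0,0,0],"xyz": [0,0,0],"grip": 255}
    - {"rot": [0,0,0],"xyz": [0,0,0],"grip": 255}

```text
clock: 28.88
tool_pos: [0.5553, 0.2679, 0.0703]
eef_rot: [0.748, 0.664, -0.0, 0.001]
contact_force: [0.1, 0.0, -1.4]
opening: 0.494
finger_force: 60.0
```

```bash
python3 - <<'E'
from h import *
to(.5547,.2703,.05,83.4,False)
S=r.snapshot('side')
to(.5547,.2703,.05,83.4,False)
# track shift of the shoulder patch between last pic (crop scale 6) and now
O=[175,270]
old=cv2.resize(cv2.imread('pics/n5.png',0),(100,100),interpolation=cv2.INTER_AREA)
new=cv2.convertScaleAbs(cv2.cvtColor(S,cv2.COLOR_RGB2GRAY)[O[1]:O[1]+100,O[0]:O[0]+100],alpha=1.3)
t=old[29:52,16:44]; m=cv2.matchTemplate(new,t,cv2.TM_CCOEFF_NORMED); print('shift px',np.array(cv2.minMaxLoc(m)[3])-[16,29],m.max())
E
```

```text
t 28.88 tcp [0.5553 0.2679 0.0703] yaw 83.2 -> 83.4 q7 -1.15 F [ 0.1  0.  -1.4] open 0.494
   xyz [ 0.0024 -0.0009  0.0202] rot [ 0.     0.002 -0.004]
t 28.93 tcp [0.5551 0.2678 0.0701] yaw 83.2 -> 83.4 q7 -1.15 F [-0.5 -0.4 -1.1] open 0.498
   xyz [ 0.0024 -0.0007  0.02  ] rot [ 0.     0.002 -0.004]
shift px [-1  0] 0.9548103
```

Call:
carry_out:
  plan:
    - {"rot": [0,0,-0.003],"xyz": [0.002,-0.001,0],"grip": 255}
    - {"rot": [0,0,-0.003],"xyz": [0.002,-0.001,0.003],"grip": 255}
    - {"rot": [0,0,-0.003],"xyz": [0.002,-0.001,0.006],"grip": 255}
    - {"rot": [0,0,-0.003],"xyz": [0.002,-0.001,0.009],"grip": 255}
    - {"rot": [0,0,-0.003],"xyz": [0.002,-0.001,0.012],"grip": 255}
    - {"rot": [0,0,-0.003],"xyz": [0.002,-0.001,0.012],"grip": 255}

```text
clock: 29.43
tool_pos: [0.5536, 0.2694, 0.0565]
eef_rot: [0.747, 0.665, -0.002, 0.0]
contact_force: [-0.2, 0.2, -1.0]
opening: 0.495
finger_force: 60.0
```

Call:
carry_out:
  plan:
    - {"rot": [0,0,0],"xyz": [0,0,0],"grip": 255}

```text
clock: 29.52
tool_pos: [0.5539, 0.2696, 0.057]
eef_rot: [0.747, 0.665, -0.001, 0.0]
contact_force: [0.6, -0.1, -0.7]
opening: 0.494
finger_force: 60.0
```

It is inside the rim with no force. Pressing in stages.

Call:
carry_out:
  plan:
    - {"rot": [0,0,0],"xyz": [0,0,0.003],"grip": 255}
    - {"rot": [0,0,0],"xyz": [0,0,0.006],"grip": 255}
    - {"rot": [0,0,0],"xyz": [0,0,0.008],"grip": 255}
    - {"rot": [0,0,0],"xyz": [0,0,0.01],"grip": 255}
    - {"rot": [0,0,0],"xyz": [0,0,0.01],"grip": 255}

```text
clock: 29.93
tool_pos: [0.5542, 0.2699, 0.0483]
eef_rot: [0.747, 0.665, -0.001, 0.001]
contact_force: [-2.2, -1.5, 6.6]
opening: 0.493
finger_force: 60.0
```

Call:
carry_out:
  plan:
    - {"rot": [0,0,0],"xyz": [0,0,0.002],"grip": 255}
    - {"rot": [0,0,0],"xyz": [0,0,0.004],"grip": 255}
    - {"rot": [0,0,0],"xyz": [0,0,0.005],"grip": 255}
    - {"rot": [0,0,0],"xyz": [0,0,0.005],"grip": 255}

```text
clock: 30.27
tool_pos: [0.5542, 0.2699, 0.0438]
eef_rot: [0.747, 0.665, -0.001, 0.001]
contact_force: [-1.0, -2.0, 10.5]
opening: 0.494
finger_force: 60.0
```

Call:
carry_out:
  plan:
    - {"rot": [0,0,0],"xyz": [0,0,0.001],"grip": 255}
    - {"rot": [0,0,0],"xyz": [0,0,0.002],"grip": 255}
    - {"rot": [0,0,0],"xyz": [0,0,0.002],"grip": 255}

```text
clock: 30.52
tool_pos: [0.5542, 0.2699, 0.0419]
eef_rot: [0.747, 0.665, -0.001, 0.001]
contact_force: [-2.1, -1.3, 11.1]
opening: 0.494
finger_force: 60.0
```

Call:
carry_out:
  plan:
    - {"rot": [0,0,0],"xyz": [0,0,0.001],"grip": 255}
    - {"rot": [0,0,0],"xyz": [0,0,0.003],"grip": 255}
    - {"rot": [0,0,0],"xyz": [0,0,0.003],"grip": 255}

```text
clock: 30.77
tool_pos: [0.5542, 0.2699, 0.0405]
eef_rot: [0.747, 0.665, -0.001, 0.001]
contact_force: [-4.7, -4.4, 24.0]
opening: 0.495
finger_force: 60.0
```

Call:
carry_out:
  plan:
    - {"rot": [0,0,0],"xyz": [0,0,0.001],"grip": 255}
    - {"rot": [0,0,0],"xyz": [0,0,0.002],"grip": 255}
    - {"rot": [0,0,0],"xyz": [0,0,0.002],"grip": 255}

```text
clock: 31.02
tool_pos: [0.5542, 0.27, 0.0405]
eef_rot: [0.747, 0.665, -0.0, 0.002]
contact_force: [-8.2, -5.8, 39.0]
opening: 0.497
finger_force: 60.0
```

Nest 1 bottomed at 0.0405 with 39 N. Releasing, then on to the start button.

Call:
carry_out:
  plan:
    - {"rot": [0,0,0],"xyz": [0,0,-0.004],"grip": 255}
    - {"rot": [0,0,0],"xyz": [0,0,-0.004],"grip": 70}
    - {"rot": [0,0,0],"xyz": [0,0,-0.004],"grip": 70}
    - {"rot": [0,0,0],"xyz": [0,0,-0.004],"grip": 70}
    - {"rot": [0,0,0],"xyz": [0,0,-0.03],"grip": 70}
    - {"rot": [0,0,0],"xyz": [0,0,-0.06],"grip": 255}
    - {"rot": [0,0,0],"xyz": [0,0,-0.09],"grip": 255}
    - {"rot": [0,0,0],"xyz": [0,0,-0.09],"grip": 255}

```text
clock: 31.68
tool_pos: [0.5568, 0.2723, 0.13]
eef_rot: [0.747, 0.665, 0.003, 0.001]
contact_force: [0.3, 0.7, -0.6]
opening: 0.521
finger_force: 0.0
```

```bash
python3 - <<'E'
from h import *
T=r.snapshot('top');S=r.snapshot('side');cv2.imwrite('pics/side5.png',S[...,::-1])
def cap(I,u,n):
    g=cv2.cvtColor(I,cv2.COLOR_RGB2HSV); m=((g[...,1]<70)&(g[...,2]>110)).astype(np.uint8); x,y=u
    k=np.zeros_like(m);k[y-12:y+13,x-12:x+13]=m[y-12:y+13,x-12:x+13]; M=cv2.moments(k,True);return M['m10']/M['m00'],M['m01']/M['m00'],M['m00']
a=cap(T,(243,173),'top');b=cap(S,(211,240),'side');print(a,b,plane('top',[a[:2]],.024),two(a[:2],b[:2]))
to(.673,.103,.06,83.4,False)
E
```

```text
Traceback (most recent call last):
ZeroDivisionError: float division by zero
```

```bash
python3 - <<'E'
from h import *
T=r.snapshot('top');S=cv2.imread('pics/side5.png')[...,::-1].copy()
def cap(I,u):
    x,y=u;g=cv2.cvtColor(I,cv2.COLOR_RGB2HSV)[y-14:y+15,x-14:x+15]; v=g[...,2];print(g[14,14],v.max(),g[...,1].min())
    k=((g[...,1]<100)&(v>.6*v[10:19,10:19].max())).astype(np.uint8); M=cv2.moments(k,True);return (M['m10']/M['m00']+x-14,M['m01']/M['m00']+y-14) if M['m00'] else None
a=cap(T,(243,173));b=cap(S,(211,240));print(a,b)
if a: print(plane('top',[a],.024))
if a and b: print(two(a,b))
to(.673,.103,.06,83.4,False)
E
```

```text
[ 95  15 203] 216 0
[105  18  56] 189 0
(242.3905325443787, 172.14792899408283) (205.23456790123456, 236.8395061728395)
[[0.67529524 0.1044667  0.024     ]]
(array([0.6813834 , 0.10760656, 0.02096239]), np.float64(0.012329827766946466))
t 31.83 tcp [0.5539 0.2695 0.1247] yaw 83.3 -> 83.4 q7 -1.11 F [ 0.1  0.5 -0.6] open 0.385
   xyz [-0.1514  0.1377  0.065 ] rot [-0.001  0.003 -0.001]
```

Call:
carry_out:
  plan:
    - {"rot": [0,0,0],"xyz": [-0.02,0.018,0],"grip": 255}
    - {"rot": [0,0,0],"xyz": [-0.045,0.041,0],"grip": 255}
    - {"rot": [0,0,0],"xyz": [-0.07,0.064,0],"grip": 255}
    - {"rot": [0,0,0],"xyz": [-0.095,0.087,0],"grip": 255}
    - {"rot": [0,0,0],"xyz": [-0.12,0.11,0.01],"grip": 255}
    - {"rot": [0,0,0],"xyz": [-0.145,0.133,0.03],"grip": 255}
    - {"rot": [0,0,0],"xyz": [-0.151,0.138,0.06],"grip": 255}
    - {"rot": [0,0,0],"xyz": [-0.151,0.138,0.07],"grip": 255}

```text
clock: 32.5
tool_pos: [0.672, 0.0973, 0.0494]
eef_rot: [0.749, 0.663, -0.006, 0.0]
contact_force: [-0.7, 0.5, -1.4]
opening: 0.006
finger_force: 0.0
```

Call:
carry_out:
  plan:
    - {"rot": [0,0,0],"xyz": [0,0,0],"grip": 255}
    - {"rot": [0,0,0],"xyz": [0,0,0],"grip": 255}
    - {"rot": [0,0,0],"xyz": [0,0,0],"grip": 255}

```text
clock: 32.75
tool_pos: [0.6733, 0.1069, 0.0566]
eef_rot: [0.746, 0.666, -0.0, -0.0]
contact_force: [0.4, 0.0, 1.0]
opening: 0.006
finger_force: 0.0
```

```bash
python3 - <<'E'
from h import *
to(.674,.1035,.016,83.4,False)
S=r.snapshot('side');T=r.snapshot('top')
a=cv2.resize(T[150:300,100:300],(400,300),interpolation=cv2.INTER_CUBIC);b=cv2.resize(S[190:390,130:397],(400,300),interpolation=cv2.INTER_CUBIC)
c=cv2.resize(T[150:300,370:500],(400,300));d=cv2.resize(S[90:240,230:430],(400,300))
cv2.imwrite('pics/f1.png',cv2.convertScaleAbs(np.vstack([np.hstack([a,b]),np.hstack([c,d])])[...,::-1],alpha=1.7))
E
```

```text
t 32.75 tcp [0.6733 0.1069 0.0566] yaw 83.5 -> 83.4 q7 -0.8 F [0.4 0.  1. ] open 0.006
   xyz [-0.0033  0.0011  0.0406] rot [-0.    -0.     0.002]
```

View pics/f1.png

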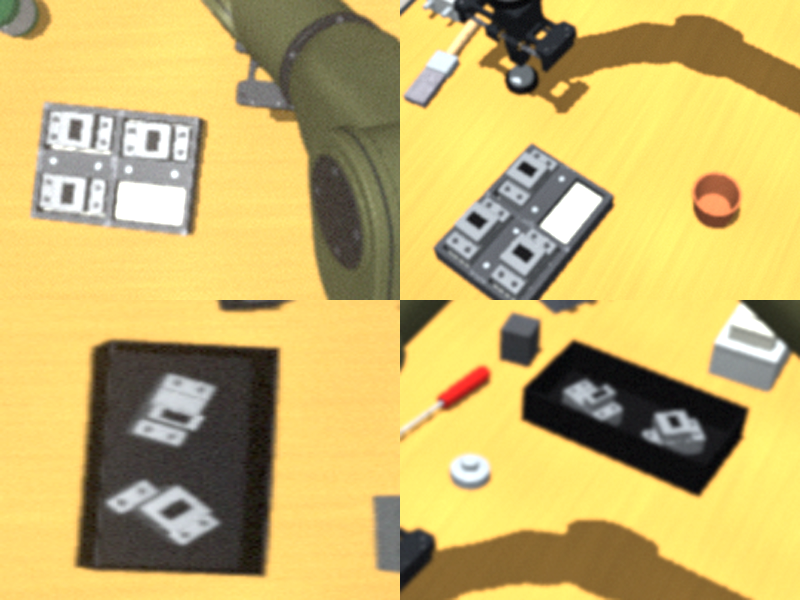

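The three sound housings lie in their nests and both rejects are in the bin at (175,410) and (165,510). The disc is untouched and the fingers are over the button at (522,78). Pressing it.

Call:
carry_out:
  plan:
    - {"rot": [0,0,0],"xyz": [-0.003,0.001,0.01],"grip": 255}
    - {"rot": [0,0,0],"xyz": [-0.003,0.001,0.02],"grip": 255}
    - {"rot": [0,0,0],"xyz": [-0.003,0.001,0.03],"grip": 255}
    - {"rot": [0,0,0],"xyz": [-0.003,0.001,0.035],"grip": 255}
    - {"rot": [0,0,0],"xyz": [-0.003,0.001,0.038],"grip": 255}
    - {"rot": [0,0,0],"xyz": [-0.003,0.001,0.04],"grip": 255}
    - {"rot": [0,0,0],"xyz": [-0.003,0.001,0.04],"grip": 255}

```text
clock: 33.43
tool_pos: [0.6739, 0.1002, 0.0165]
eef_rot: [0.747, 0.665, -0.002, 0.001]
contact_force: [-3.2, -1.9, 8.4]
opening: 0.007
finger_force: 4.4
```

Call:
carry_out:
  plan:
    - {"rot": [0,0,0],"xyz": [0,0,0.001],"grip": 255}
    - {"rot": [0,0,0],"xyz": [0,0,0.002],"grip": 255}
    - {"rot": [0,0,0],"xyz": [0,0,0.002],"grip": 255}

```text
clock: 33.68
tool_pos: [0.674, 0.1003, 0.0163]
eef_rot: [0.747, 0.665, -0.002, 0.001]
contact_force: [-5.7, -2.4, 19.4]
opening: 0.007
finger_force: 10.0
```

The button bottomed: z stayed at 0.016 while the force rose from 8 to 19 N. Retreating.

Call:
carry_out:
  plan:
    - {"rot": [0,0,0],"xyz": [0,0,-0.01],"grip": 255}
    - {"rot": [0,0,0],"xyz": [0,0,-0.04],"grip": 255}
    - {"rot": [0,0,0],"xyz": [0,0,-0.08],"grip": 255}
    - {"rot": [0,0,0],"xyz": [0,0,-0.12],"grip": 255}
    - {"rot": [0,0,0],"xyz": [0,0,-0.12],"grip": 255}
    - {"rot": [0,0,0],"xyz": [0,0,-0.12],"grip": 255}
    - {"rot": [0,0,0],"xyz": [0,0,-0.12],"grip": 255}

```text
clock: 34.27
tool_pos: [0.6738, 0.1007, 0.1331]
eef_rot: [0.747, 0.665, -0.002, 0.0]
contact_force: [-0.7, -0.5, -1.1]
opening: 0.008
finger_force: 0.0
```

```bash
python3 -c "
from plant import r
print(r.get_state()['tool_pos']); print(r.finish_job())"
```

```text
[0.67381731 0.10065933 0.13310913]
the job is handed in; nothing more can be done
None
```

I handed the job in at about 34 s: the three sound housings are pressed home in nests 1, 2 and 3, the bent and half-nose ones are in the reject bin, the start button was pushed fully down, the disc was left alone, and no verdict came back; the nest 2 housing caught the rim at 56 N on its way in, with the force going through the gripped part.

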